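# Tip the engine bolts from the loading chute into the jar

## Robot

A 6-joint arm with a two-finger parallel gripper is mounted at the origin on a cart in front of the work surface, level with it; the furniture and walls round the work are solid. World frame = base frame: x ahead of the robot, y to its left, z up, the work surface at z = 0. Lengths are in m, angles in rad, forces in N, time in s.
With the tool pointing down it reaches from about 0.35 to 0.775 m from the base axis. Payload 7.3 kg.
Tool frame: the origin (TCP) lies midway between the tips of the shut fingers; the grasp point (between the pads) lies 19 mm behind it; z points along the fingers, y is the line along which they close (so a half turn about z gives the same grasp; the last joint's range is limited). The gripper opens to 92 mm and grips with 3 to 60 N. Pads are 19 mm wide; open, the fingers measure 130 mm over their backs; the gripper's body (75 mm by 190 mm) begins 47 mm behind the grasp point.
Start: joints at [-1.485, 0.342, 1.524, -0, 1.275, -0.146], TCP at [0.121, -0.511, 0.227] pointing down, gripper open.
Joint ranges: [-2.53, 2.53], [-0.77, 2.02], [0.04, 2.7], [-1, 4.14], [0.28, 2.66], [-3.11, 3.11]. Speed limits (rad/s): [2.57, 2.57, 3.14, 3.14, 3.14, 3.14].

## Interface

Orientations are given as [roll, pitch, yaw] about the fixed x, y, z axes, in that order (R = Rz(yaw) Ry(pitch) Rx(roll)).
In Python, from cell import monitor, vision, workorder gives the robot as it stands.
- The arm moves only by the tool move_arm, never from a script. Its argument "rows" is a list of rows, each a list of 5 numbers: the shift along the world's x, y, z in mm, then the turn about the world's z in rad, then the closure, from -1 (fully open) to 1 (shut). A call has 1 to 12 rows; each row shifts and turns the commanded pose from where the row before left it; what a row does not reach is not made up. A row lasts 1/10 s, in which the tool goes at most 50 mm and 8.59 degrees, less where a joint would pass 70% of its speed; a pose out of reach is approached as far as the arm can. A call is refused whole if a number of a shift passes 50 or a number of a turn 0.15, either way. A call with a gripper value outside its range is refused whole. The fingers move at their own pace and stop on an object; "newtons" is the grip in N (left out, the last holds). Time passes only in rows, so rows that do not move let the fingers close. It gives the time, the measured TCP pose, the force, the opening and the grip force at its end, in the units of the state.
- monitor.observe(): the state, without advancing time (a new reading comes with each control period).
- vision.read_camera(name): name is "scene" or "top" or "wrist"; returns the picture (480x640x3 uint8, red, green, blue); there is no depth.
- vision.get_calibration(name): a dict with "K" (3x3 intrinsics, pixels), "k1" (the pictures are not rectified: a ray, as slopes to the right and down, at radius r is drawn at 1 + k1 r^2 times it, then the intrinsics apply), "T" (4x4, takes a point from camera to world coordinates); the wrist camera has in their place "mount" (4x4, takes a point from camera to tool coordinates, whose origin is the TCP and whose axes are the flange's). Camera axes: x right, y up, looking along -z (the intrinsics and any distortion apply to the point x, -y, -z); pixel columns grow to the right and rows downward; lengths in m; the calibration is good to about 2 mm. A picture is of the moment at which its call begins: read the wrist's pose just before it. get_calibration takes no time and is no camera call.
- workorder.hand_in(): hands the job in; it is judged then, once.
The state is a dict: "time": time; "qpos": joint angles; "qvel": joint speeds; "joint_efforts": joint torques, N m; "tool_pos": TCP position; "tool_rot": TCP orientation; "contact_force": force on the tool from outside, world axes, zero at the start; "torque": the same for the moment, N m; "opening": finger opening in m; "grip_force": force on a finger pad.
Only numpy, scipy, OpenCV 4.12 (cv2) and the standard library are available. Lean on these libraries where they do the work, as an engineer would, in place of code of your own. Each camera call takes 0.05 s, during which the arm holds its last target. There are 200 camera calls.

## Task

Pick up the metal chute by its orange cheeks and carry it, with the three bolts still in it, to the clear jar with the blue collar; put the tip of the spout into the jar's mouth and rest the spout gently on the collar's rim before any bolt slides out. Then tip the chute up until all three bolts have slid through it into the jar, keeping the spout in the mouth till the last one is in. Lay the empty chute back on the bench the right way up, let go of it, and leave the jar standing about where it was and the tools around undisturbed.

Things in the scene. Friction and masses are not known exactly. Their poses are not given: they have to be found in the camera images.
- chute: straight open-topped aluminium channel, 200 mm long, 30 wide (24 inside), floor and walls 3 thick, 180 g, balanced at its middle. Origin: middle of its underside; x along it, spout (open end) at x = -100, rear (+100) closed, z up. Walls 24 high, 14 over the last 35 at the spout. Starts level on the bench, spout toward the robot within 35 degrees, left or right of centre; bolts in it
- chute_grip (a point): point 45 mm above the chute's underside midway between its two orange upright cheeks, the place to grip: cheeks run 44 mm along the chute (x), stand up to 62 mm high and measure 30 mm over their outer faces; fingers go outside them and close along the chute's y. Axes as the chute's
- spout_tip (a point): middle of the lower edge of the chute's spout (chute x = -100 mm, z = 0); axes as the chute's. Bolts stay put in the chute up to about 20 degrees of slope; the slope at which they slide differs from run to run, but is below 45 degrees
- jar: clear jar with a blue foot, standing loose, 0.9 kg: 90 mm across up to 50 mm high, then a shoulder to a neck 60 mm across that ends 80 mm above its foot; bottom 8 mm thick. In the neck sits a blue collar. Origin at the centre of its underside. A sideways push of a few newtons at the rim tips or shifts it; pressing on it or its collar with more than 12 N is too rough
- jar_neck (a point): on the jar's axis at the top of the clear neck, 80 mm above the bench. The stiff blue collar tube pulled up out of the neck is the jar's mouth: 46 mm across inside, rim 60 mm across and 4 mm thick. Its rim stands 4 to 34 mm above this point, differently each time and not in the state, so it must be felt or seen. It does not give way below 12 N
- bolt0: steel flange bolt, 35 mm long over all, head flange 18 mm across and 7 mm high, shank 8 mm thick, 17 g; origin at the centre of the head's outer face, its z runs along the shank to the threaded end. It starts lying lengthwise in the chute, threaded end toward the spout
- bolt1: steel flange bolt, 35 mm long over all, head flange 18 mm across and 7 mm high, shank 8 mm thick, 17 g; origin at the centre of the head's outer face, its z runs along the shank to the threaded end. It starts lying lengthwise in the chute, threaded end toward the spout
- bolt2: steel flange bolt, 35 mm long over all, head flange 18 mm across and 7 mm high, shank 8 mm thick, 17 g; origin at the centre of the head's outer face, its z runs along the shank to the threaded end. It starts lying lengthwise in the chute, threaded end toward the spout
- spark_plug: spark plug, 76 mm long, lying on the bench between chute and jar; leave it alone
- pliers: pliers, 181 mm long, black and yellow handles, lying behind the work; leave them alone
- spanner: open-ended spanner, 169 mm long, lying at the right; leave it alone
Mind the look-alikes: they are no part of the job. Leave any purple look-alike of the jar alone.

How it is judged:
On the way, in this order (a step that is already met when the one before it is completed fails the run):
1. the spout rests on the rim of the jar's collar with its tip in the mouth, all three bolts still in the chute (horizontal distance between spout_tip and jar_neck below 0.022 m and z of spout_tip in the frame of jar_neck below 0.036 m and contact force between chute and jar above 0.2 N and x of bolt0 in the frame of chute between -0.1 and 0.1 m and z of bolt0 in the frame of chute between 0 and 0.035 m and x of bolt1 in the frame of chute between -0.1 and 0.1 m and z of bolt1 in the frame of chute between 0 and 0.035 m and x of bolt2 in the frame of chute between -0.1 and 0.1 m and z of bolt2 in the frame of chute between 0 and 0.035 m), for 0.2 s.
2. all three bolts are in the jar and the spout is still in its mouth (horizontal distance between spout_tip and jar_neck below 0.028 m and z of spout_tip in the frame of jar_neck below 0.04 m and horizontal distance between each of bolt0, bolt1, bolt2 and jar below 0.042 m and height (world z) of each of bolt0, bolt1, bolt2 below 0.075 m), for 0.1 s.
At the end, for the whole second after the job is handed in: all three bolts lie inside the jar; the jar stands upright (within 3 degrees) and within 40 mm of where it was; the chute lies at rest on the bench, right way up (within 6 degrees) (horizontal distance between each of bolt0, bolt1, bolt2 and jar below 0.042 m and height (world z) of each of bolt0, bolt1, bolt2 below 0.075 m and angle between jar's own z axis and vertical below 0.05 rad and distance of jar from where it was at the start of the episode below 0.04 m and height (world z) of chute between -0.006 and 0.006 m and angle between chute's own z axis and vertical below 0.1 rad and linear speed of chute below 0.02 m/s); the robot touches nothing.
It fails at once if the chute is pressed on the jar with more than 12 N (contact force between chute and jar above 12 N).
It fails at once if the jar is tipped by more than 15 degrees (angle between jar's own z axis and vertical above 0.26 rad).
It fails at once if the spark_plug is shifted by more than 20 mm (distance of spark_plug from where it was at the start of the episode above 0.02 m).
It fails at once if the pliers is shifted by more than 20 mm (distance of pliers from where it was at the start of the episode above 0.02 m).
It fails at once if the spanner is shifted by more than 20 mm (distance of spanner from where it was at the start of the episode above 0.02 m).
It also fails if it takes over 72 s, if anything falls off the work surface, if the arm or the gripper's body presses on something with over 40 N, if the wrist force passes 120 N, or if a joint passes its speed limit or range.

## Working session

There is one attempt and no reset: what is moved stays moved. The work goes in short steps, Python scripts to look and compute and a tool call to move; the robot and the scene stay as the last step left them, time stands still between calls to the robot, and variables do not carry over. Pictures are saved under pics/ and viewed, at most 10 in all, crops included, and the job is handed in when it is done.

Besides the shell and the picture viewer there is one more tool, called after "Call:" by a JSON object that holds its "name" and its "arguments", one argument or row to a line. move_arm: Moves the arm, as the interface text tells. Its arguments: {"type":"object","properties":{"rows":{"type":"array","items":{"type":"array","items":{"type":"number"}}},"newtons":{"type":"number"}},"required":["rows"]}

```bash
mkdir -p pics
cat > h.py <<'E'
import numpy as np, cv2, sys
from cell import monitor, vision, workorder
from scipy.spatial.transform import Rotation as R
def cal(n):
    c=vision.get_calibration(n); 
    if n=='wrist':
        s=monitor.observe(); T=np.eye(4); T[:3,:3]=R.from_euler('xyz',s['tool_rot']).as_matrix(); T[:3,3]=s['tool_pos']
        c=dict(c); c['T']=T@np.array(c['mount'])
    return np.array(c['K']),c['k1'],np.array(c['T'])
def ray(c,u,v):
    K,k,T=c; d=np.array([(u-K[0,2])/K[0,0],(v-K[1,2])/K[1,1]]); p=d.copy()
    for _ in range(20): p=d/(1+k*(p@p))
    return T[:3,3],T[:3,:3]@np.array([p[0],-p[1],-1.])
def onz(c,u,v,z):
    o,d=ray(c,u,v); return o+d*(z-o[2])/d[2]
def proj(c,P):
    K,k,T=c; q=T[:3,:3].T@(np.asarray(P)-T[:3,3]); p=np.array([q[0],-q[1]])/-q[2]; p=p*(1+k*(p@p))
    return K[0,0]*p[0]+K[0,2],K[1,1]*p[1]+K[1,2]
def snap(n,f=None):
    c=cal(n); im=vision.read_camera(n)
    if f: cv2.imwrite('pics/'+f,im[:,:,::-1])
    return c,im
E
python3 - <<'E'
from h import *
for n in ('scene','top'):
    c,im=snap(n,n+'0.png'); np.save(n+'0.npy',im); print(n,c[0].round(1).tolist(),c[1],c[2].round(3).tolist())
print(monitor.observe())
E
```

```text
scene [[509.2, 0.0, 314.0], [0.0, 509.2, 237.7], [0.0, 0.0, 1.0]] -0.09645127911470311 [[-0.608, 0.473, -0.637, -0.152], [-0.794, -0.364, 0.488, 0.509], [-0.001, 0.802, 0.597, 0.756], [0.0, 0.0, 0.0, 1.0]]
top [[596.7, 0.0, 317.4], [0.0, 596.7, 237.1], [0.0, 0.0, 1.0]] -0.18205568597497002 [[-0.002, 0.983, -0.181, 0.38], [-1.0, 0.002, 0.023, -0.055], [0.023, 0.181, 0.983, 1.228], [0.0, 0.0, 0.0, 1.0]]
{'time': 0.1, 'qpos': array([-1.48500202e+00,  3.42663375e-01,  1.52493242e+00,  6.49474841e-06,
        1.27539147e+00, -1.46006622e-01]), 'qvel': array([-0.00039352, -0.0013444 , -0.00068824, -0.00089536, -0.00039442,
        0.00025458]), 'joint_efforts': array([ 1.70973122e-03, -4.32003200e+01, -2.44694263e+01,  7.18804006e-02,
        5.25249972e-02, -5.10034954e-05]), 'tool_pos': array([ 0.12059716, -0.51058557,  0.22610528]), 'tool_rot': array([-3.14021379e+00, -2.09044043e-04,  2.31798892e-01]), 'contact_force': array([-0.1446779 , -0.60084222,  0.00319438]), 'torque': array([-0.01660128,  0.03126399, -0.00963436]), 'grip_force': 0.0, 'opening': 0.09186777498977997}
```

View pics/top0.png

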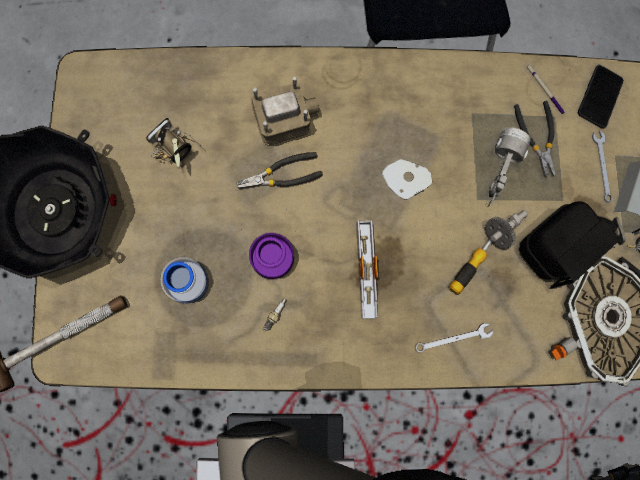

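View pics/scene0.png

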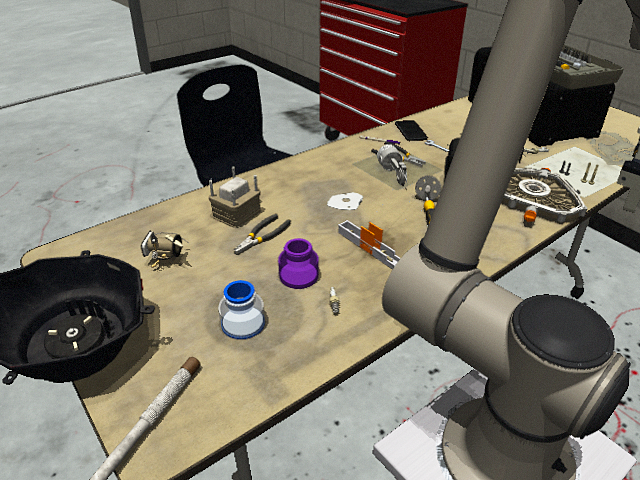

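The chute's blank candidates: chute with orange cheeks at top (368,268), with the spanner (455,337) and white gasket (407,178) no match. Jar: blue-collared clear jar at top (184,280)/scene (240,305), versus the purple look-alike at (271,255)/(298,262), rejected by colour.

Run:
```python
from h import *
t=np.load('top0.npy'); s=np.load('scene0.npy'); ct,cs=cal('top'),cal('scene')
def hsv(i): return cv2.cvtColor(i,cv2.COLOR_RGB2HSV)
def comps(m,mina=25):
    n,l,st,ce=cv2.connectedComponentsWithStats(m.astype(np.uint8)); return [(st[i].tolist(),ce[i].round(1).tolist(),i,l) for i in range(1,n) if st[i][4]>=mina]
for nm,im,box in(('top',t,(330,400,200,340)),('scene',s,(340,420,200,290))):
    h=hsv(im); 
    blue=(h[...,0]>100)&(h[...,0]<122)&(h[...,1]>150)&(h[...,2]>90)
    for st,ce,_,_ in comps(blue): print(nm,'blue',st,ce)
    org=(h[...,0]<16)&(h[...,1]>170)&(h[...,2]>90); m=np.zeros_like(org); a,b,c,d=box; m[c:d,a:b]=org[c:d,a:b]
    for st,ce,_,_ in comps(m,10): print(nm,'org',st,ce,[ (onz(cal(nm),*ce,z)).round(3).tolist() for z in(0.04,.062)])
g=t[205:335,335:400]; m=(hsv(g)[...,1]<45)&(hsv(g)[...,2]>110)
c=max(comps(m),key=lambda q:q[0][4]); ys,xs=np.where(m); r=cv2.minAreaRect(np.c_[xs+335,ys+205].astype(np.float32)); print(c[0],r)
for q in cv2.boxPoints(r): print(q, onz(ct,*q,.02).round(4))
for q in((367,319),(365,221)): print(onz(ct,*q,.024).round(4))
big=np.vstack([cv2.resize(t[230:330,150:410],(780,300),interpolation=2), cv2.resize(s[210:340,190:450],(780,390),interpolation=2)[:290]])
cv2.imwrite('pics/crop1.png',big[...,::-1])
for p in((184,296),(271,268),(275,316),(280,172)): print(onz(ct,*p,0).round(3))
```

```text
top blue [163, 262, 31, 30, 286] [177.6, 276.3]
top org [361, 263, 3, 10, 18] [362.0, 266.9] [[0.537, -0.173, 0.04], [0.535, -0.17, 0.062]]
top org [375, 267, 3, 10, 20] [376.2, 271.7] [[0.528, -0.201, 0.04], [0.525, -0.198, 0.062]]
scene blue [224, 280, 31, 22, 364] [239.8, 290.6]
scene org [361, 222, 22, 27, 337] [371.7, 235.2] [[0.536, -0.191, 0.04], [0.515, -0.169, 0.062]]
scene org [360, 243, 12, 12, 66] [365.7, 247.7] [[0.509, -0.147, 0.04], [0.489, -0.127, 0.062]]
[26, 62, 17, 52, 562] ((367.1172790527344, 268.9256591796875), (98.58551025390625, 15.810883522033691), 87.36756134033203)
[356.95624 220.04802] [ 0.6381 -0.1656  0.02  ]
[372.75043 219.32182] [ 0.6397 -0.1985  0.02  ]
[377.27832 317.80328] [ 0.4361 -0.2042  0.02  ]
[361.48413 318.52948] [ 0.4348 -0.1721  0.02  ]
[ 0.4336 -0.1828  0.024 ]
[ 0.6353 -0.1819  0.024 ]
[0.481 0.192 0.   ]
[0.54  0.013 0.   ]
[0.441 0.003 0.   ]
[ 0.747 -0.004  0.   ]
```

View pics/crop1.png

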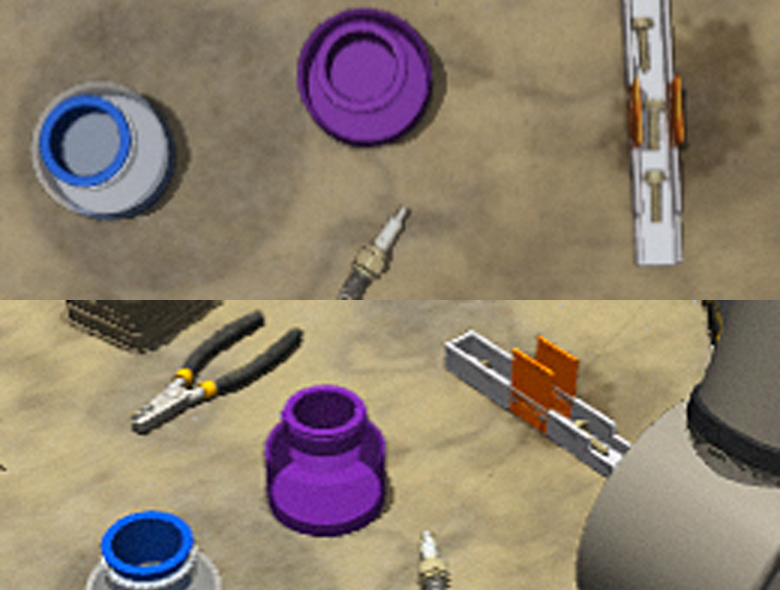

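Crop confirms: clear jar with blue collar (crop 85,140), purple one rejected; chute with orange cheeks (crop 655,110), spout at the bottom (low walls), bolts threaded end toward spout. Next, the rim height from both views.

Run:
```python
from h import *
ct,cs=cal('top'),cal('scene'); a=np.linspace(0,2*np.pi,72)
for z in np.arange(.084,.1141,.005):
    C=onz(ct,178.0,276.6,z)
    def ext(c):
        P=np.array([proj(c,C+[.03*np.cos(t),.03*np.sin(t),0]) for t in a]); return np.r_[P.min(0),P.max(0)].round(1).tolist()
    print(z.round(3),C.round(4),'top',ext(ct),'scene',ext(cs))
```

```text
0.084 [0.5119 0.1884 0.084 ] top [162.8, 261.3, 193.3, 292.0] scene [221.3, 283.3, 252.5, 304.5]
0.089 [0.5114 0.1873 0.089 ] top [162.7, 261.2, 193.4, 292.1] scene [221.7, 281.3, 252.9, 302.5]
0.094 [0.5108 0.1862 0.094 ] top [162.7, 261.1, 193.4, 292.2] scene [222.0, 279.4, 253.3, 300.5]
0.099 [0.5102 0.1852 0.099 ] top [162.6, 261.1, 193.5, 292.2] scene [222.4, 277.4, 253.8, 298.5]
0.104 [0.5096 0.1841 0.104 ] top [162.5, 261.0, 193.6, 292.3] scene [222.7, 275.4, 254.2, 296.5]
0.109 [0.509 0.183 0.109] top [162.5, 260.9, 193.6, 292.4] scene [223.1, 273.4, 254.7, 294.4]
0.114 [0.5085 0.182  0.114 ] top [162.4, 260.9, 193.7, 292.5] scene [223.4, 271.4, 255.1, 292.4]
```

Call:
{"name": "move_arm", "arguments": {
  "rows": [
    [20,15,0,-0.15,-1],
    [40,30,0,-0.15,-1],
    [45,40,0,0,-1],
    [45,40,0,0,-1],
    [45,40,0,0,-1],
    [45,40,0,0,-1],
    [45,40,0,0,-1],
    [45,40,0,0,-1],
    [40,25,0,0,-1],
    [20,10,0,0,-1],
    [0,0,0,0,-1]
  ],
  "newtons": 40
}}

```text
time: 1.2
tool_pos: [0.4638, -0.2323, 0.2262]
tool_rot: [-3.141, 0.0, -0.052]
contact_force: [-1.1, -0.6, 1.3]
opening: 0.0922
grip_force: 0.0
```

Call:
{"name": "move_arm", "arguments": {
  "rows": [
    [25,12,0,0.08,-1],
    [25,12,0,0,-1],
    [25,12,0,0,-1],
    [10,10,0,0,-1],
    [0,0,0,0,-1]
  ]
}}

```text
time: 1.7
tool_pos: [0.5467, -0.1876, 0.2262]
tool_rot: [-3.141, 0.001, 0.025]
contact_force: [-0.3, -0.8, 0.1]
opening: 0.092
grip_force: 0.0
```

Run:
```python
from h import *
c,im=snap('wrist','w1.png'); np.save('w1.npy',im); s=monitor.observe(); print(s['tool_pos'],s['tool_rot'],c[0].round(0).tolist(),c[1],c[2].round(3).tolist())
for P in((.4355,-.188,.0),(.638,-.182,.0),(.537,-.17,.062),(.537,-.2,.062)): print(np.round(proj(c,P),0))
```

```text
[ 0.54602861 -0.18819067  0.2262907 ] [-3.14143358e+00  1.56200053e-03  2.43799762e-02] [[332.0, 0.0, 321.0], [0.0, 332.0, 237.0], [0.0, 0.0, 1.0]] -0.01868827836288602 [[0.025, 0.959, 0.281, 0.622], [-1.0, 0.024, 0.006, -0.187], [-0.001, -0.281, 0.96, 0.385], [0.0, 0.0, 0.0, 1.0]]
[319. 293.]
[318. 125.]
[303. 228.]
[333. 229.]
```

View pics/w1.png

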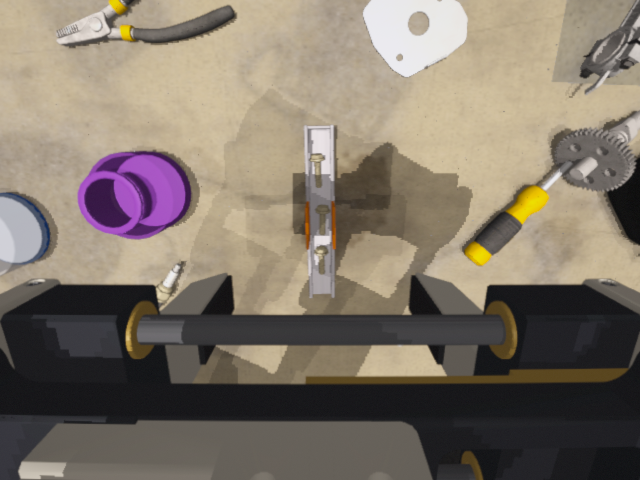

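The wrist view shows the chute straight ahead, from its rear at (320,126) to its spout at (321,296), cheeks around rows 205–249.

Run:
```python
from h import *
im=np.load('w1.npy'); c=cal('wrist'); h=cv2.cvtColor(im,cv2.COLOR_RGB2HSV)
o=(h[...,0]<16)&(h[...,1]>170)&(h[...,2]>60); o[:,:290]=0;o[:,350:]=0;o[270:]=0
for a,b in((290,320),(320,350)):
    ys,xs=np.where(o[:,a:b]); print(a,xs.min()+a,xs.max()+a,ys.min(),ys.max())
for u,v,z in((305,126,.024),(335,126,.024),(310,296,.014),(333,296,.014),(320,126,.024),(321.5,296.5,.014)): print(u,v,onz(c,u,v,z).round(4))
```

```text
290 305 309 202 248
320 332 335 202 248
305 126 [ 0.6351 -0.17    0.024 ]
335 126 [ 0.6359 -0.201   0.024 ]
310 296 [ 0.4374 -0.1779  0.014 ]
333 296 [ 0.4381 -0.2061  0.014 ]
320 126 [ 0.6355 -0.1855  0.024 ]
321.5 296.5 [ 0.4371 -0.192   0.014 ]
```

Call:
{"name": "move_arm", "arguments": {
  "rows": [
    [3,0,-20,0.008,-1],
    [0,0,-40,0,-1],
    [0,0,-45,0,-1],
    [0,0,-45,0,-1],
    [0,0,-35,0,-1],
    [0,0,-20,0,-1],
    [0,0,-10,0,-1],
    [0,0,0,0,-1]
  ]
}}

```text
time: 2.55
tool_pos: [0.5485, -0.1886, 0.011]
tool_rot: [-3.141, 0.002, 0.031]
contact_force: [0.1, 0.2, 0.2]
opening: 0.0919
grip_force: 0.0
```

Call:
{"name": "move_arm", "arguments": {
  "rows": [
    [0,0,0,0,1],
    [0,0,0,0,1],
    [0,0,0,0,1],
    [0,0,0,0,1],
    [0,0,0,0,1],
    [0,0,0,0,1]
  ],
  "newtons": 45
}}

```text
time: 3.15
tool_pos: [0.5499, -0.1881, 0.0119]
tool_rot: [3.141, -0.0, 0.032]
contact_force: [-0.1, -0.6, -0.1]
opening: 0.0485
grip_force: 0.0
```

Call:
{"name": "move_arm", "arguments": {
  "rows": [
    [0,0,0,0,1],
    [0,0,0,0,1],
    [0,0,0,0,1],
    [0,0,0,0,1],
    [0,0,0,0,1]
  ]
}}

```text
time: 3.65
tool_pos: [0.5498, -0.188, 0.0117]
tool_rot: [-3.141, 0.0, 0.032]
contact_force: [0.5, 1.9, 0.5]
opening: 0.0301
grip_force: 45.0
```

Call:
{"name": "move_arm", "arguments": {
  "rows": [
    [0,0,3,0,1],
    [0,0,6,0,1],
    [0,0,10,0,1],
    [0,0,10,0,1],
    [0,0,10,0,1],
    [0,0,6,0,1],
    [0,0,3,0,1],
    [0,0,0,0,1]
  ]
}}

```text
time: 4.45
tool_pos: [0.55, -0.1883, 0.0603]
tool_rot: [3.141, -0.001, 0.032]
contact_force: [-0.3, -0.0, -3.0]
opening: 0.0298
grip_force: 45.0
```

Run:
```python
from h import *
c,im=snap('scene'); w,im2=snap('wrist'); print(monitor.observe()['tool_pos'])
cv2.imwrite('pics/l1.png',np.hstack([cv2.resize(im[160:310,320:470],(400,400)),cv2.resize(im2[80:330,195:445],(400,400))])[...,::-1])
```

```text
[ 0.54961495 -0.18804817  0.05951196]
```

View pics/l1.png

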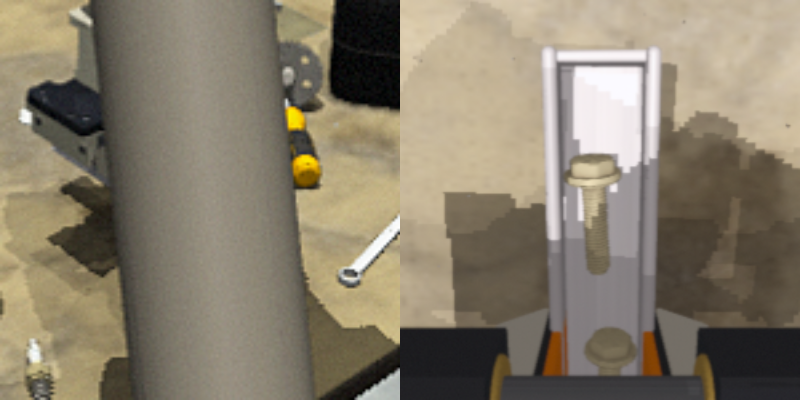

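```bash
cat >> h.py <<'E'
def tilt_row(c,deg,gx=.0135,gz=.0305,e=(.1,.024)):
    "image pos of rear wall top in wrist view with the chute nose-down by deg"
    s=monitor.observe(); Rt=R.from_euler('xyz',s['tool_rot']).as_matrix(); y=s['tool_rot'][2]; t=np.radians(deg)
    dx,dz=e[0]-gx,e[1]-gz; a,b=dx*np.cos(t)-dz*np.sin(t),dx*np.sin(t)+dz*np.cos(t)
    return proj(c,s['tool_pos']-.019*Rt[:,2]+[a*np.cos(y),a*np.sin(y),b])
E
python3 - <<'E'
from h import *
c,im=snap('wrist'); 
for d in(-6,-3,0,3,6,10,20,30,45): print(d,np.round(tilt_row(c,d),1))
g=im[90:160,300:340].mean((1)).mean(1); print([(90+i,int(v)) for i,v in enumerate(g) if i<40])
E
```

```text
-6 [319.2 116.8]
-3 [319.1 114.4]
0 [319.  112.4]
3 [318.9 110.9]
6 [318.9 110. ]
10 [318.7 109.6]
20 [318.4 114.6]
30 [318.  130.2]
45 [317.4 180. ]
[(90, 183), (91, 183), (92, 184), (93, 184), (94, 184), (95, 183), (96, 183), (97, 182), (98, 181), (99, 180), (100, 180), (101, 181), (102, 183), (103, 183), (104, 184), (105, 183), (106, 183), (107, 179), (108, 173), (109, 171), (110, 174), (111, 198), (112, 227), (113, 244), (114, 248), (115, 248), (116, 240), (117, 221), (118, 166), (119, 111), (120, 113), (121, 176), (122, 227), (123, 237), (124, 237), (125, 240), (126, 242), (127, 241), (128, 240), (129, 239)]
```

Call:
{"name": "move_arm", "arguments": {
  "rows": [
    [0,4,6,0,1],
    [2,8,12,0,1],
    [4,16,16,0,1],
    [6,22,16,0,1],
    [8,28,16,0,1],
    [8,32,12,0,1],
    [8,34,8,0,1],
    [8,34,4,0,1],
    [8,34,0,0,1],
    [8,34,0,0,1],
    [7,34,0,0,1],
    [6,30,0,0,1]
  ]
}}

```text
time: 5.8
tool_pos: [0.6228, 0.1245, 0.1508]
tool_rot: [-3.141, -0.001, 0.033]
contact_force: [0.2, -0.3, -2.4]
opening: 0.0299
grip_force: 45.0
```

Call:
{"name": "move_arm", "arguments": {
  "rows": [
    [4,26,0,0,1],
    [2,20,0,0,1],
    [0,12,0,0,1],
    [0,7,0,0,1],
    [0,3,0,0,1],
    [0,0,0,0,1],
    [0,0,0,0,1]
  ]
}}

```text
time: 6.5
tool_pos: [0.6289, 0.189, 0.1499]
tool_rot: [3.141, 0.0, 0.031]
contact_force: [-0.3, -0.0, -2.3]
opening: 0.0301
grip_force: 45.0
```

Run:
```python
from h import *
s=monitor.observe(); print(s['tool_pos'],s['tool_rot'])
c,im=snap('scene','s2.png'); ct,it=snap('top','t2.png')
cv2.imwrite('pics/c2.png',np.hstack([cv2.resize(im[150:350,140:340],(400,400)),cv2.resize(it[180:320,120:260],(400,400))])[...,::-1])
h=cv2.cvtColor(it,cv2.COLOR_RGB2HSV); w,iw=snap('wrist'); g=iw[90:160,300:340].mean(1).mean(1); print('rear row',90+np.argmax(np.diff(g))+.5, [np.round(tilt_row(w,d),1)[1] for d in(-6,-3,0,3)])
```

```text
[0.62891536 0.18895661 0.14985979] [3.14121094e+00 3.11595252e-05 3.07593826e-02]
rear row 120.5 [np.float64(116.7), np.float64(114.2), np.float64(112.2), np.float64(110.7)]
```

View pics/c2.png

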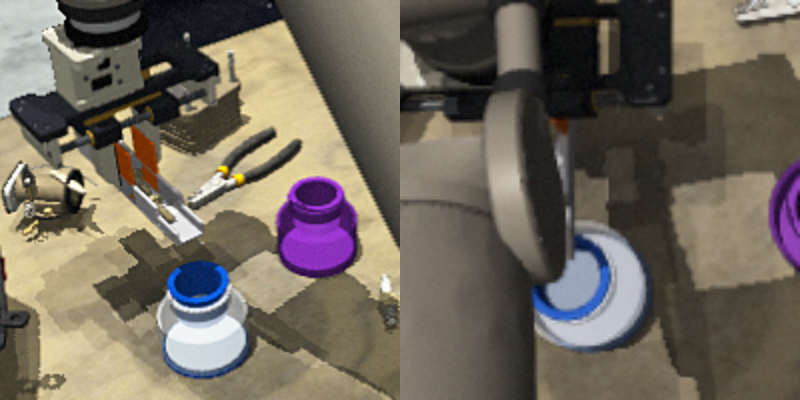

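Run:
```python
from h import *
c=cal('scene'); im=cv2.imread('pics/s2.png')
for P in((.5155,.1855,.138),(.5155,.2005,.138),(.5155,.1705,.138),(.5155,.2005,.152),(.5155,.1705,.152),(.511,.1865,.0925)): print(P,np.round(proj(c,P),1))
cr=cv2.resize(im[240:310,200:270],(560,560),interpolation=cv2.INTER_CUBIC); cv2.imwrite('pics/c3.png',cr)
```

```text
(0.5155, 0.1855, 0.138) [234.6 270.8]
(0.5155, 0.2005, 0.138) [227.6 274. ]
(0.5155, 0.1705, 0.138) [241.5 267.7]
(0.5155, 0.2005, 0.152) [226.9 268.2]
(0.5155, 0.1705, 0.152) [240.8 261.9]
(0.511, 0.1865, 0.0925) [237.6 290.3]
```

View pics/c3.png

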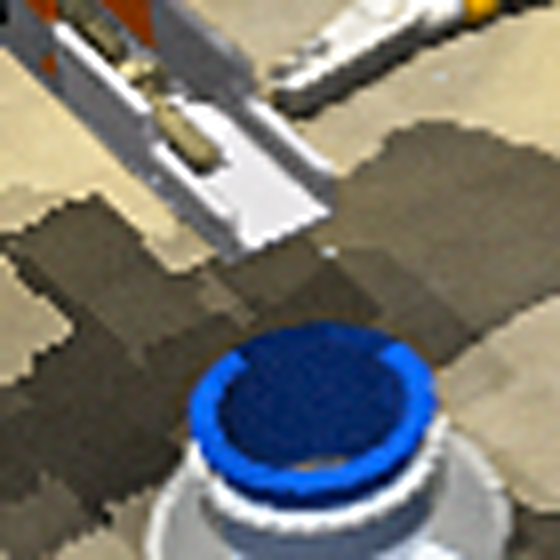

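Call:
{"name": "move_arm", "arguments": {
  "rows": [
    [-2,0,-6,0,1],
    [-2,0,-10,0,1],
    [0,0,-10,0,1],
    [0,0,-6,0,1],
    [0,0,-4,0,1],
    [0,0,-2,0,1],
    [0,0,0,0,1],
    [0,0,0,0,1]
  ],
  "newtons": 20
}}

```text
time: 7.45
tool_pos: [0.6251, 0.1899, 0.1121]
tool_rot: [-3.142, -0.001, 0.032]
contact_force: [-0.3, -0.1, -1.8]
opening: 0.03
grip_force: 20.0
```

Call:
{"name": "move_arm", "arguments": {
  "rows": [
    [0,0,-1,0,1],
    [0,0,-1,0,1],
    [0,0,-1,0,1],
    [0,0,-1,0,1],
    [0,0,0,0,1],
    [0,0,0,0,1]
  ]
}}

```text
time: 8.05
tool_pos: [0.6248, 0.1898, 0.1077]
tool_rot: [3.141, 0.0, 0.032]
contact_force: [-0.0, -0.0, -1.5]
opening: 0.03
grip_force: 20.0
```

```bash
python3 -c "
from h import *
for _ in range(3): s=monitor.observe(); print(s['contact_force'].round(2),s['torque'].round(3)); vision.read_camera('wrist')"
```

```text
[-0.04 -0.05 -1.51] [ 0.018 -0.031  0.008]
[-0.36  0.45 -2.48] [-0.002  0.022  0.026]
[-0.45  0.49 -3.02] [ 0.014  0.011 -0.001]
```

Call:
{"name": "move_arm", "arguments": {
  "rows": [
    [0,0,-1,0,1],
    [0,0,-1,0,1],
    [0,0,0,0,1],
    [0,0,0,0,1]
  ]
}}

```text
time: 8.6
tool_pos: [0.6248, 0.1898, 0.1057]
tool_rot: [3.141, 0.0, 0.032]
contact_force: [-0.0, -0.6, -2.1]
opening: 0.0299
grip_force: 20.0
```

```bash
python3 -c "
from h import *
for _ in range(3): s=monitor.observe(); print(s['contact_force'].round(2),s['torque'].round(3)); vision.read_camera('wrist')"
```

```text
[-0.01 -0.58 -2.1 ] [0.066 0.021 0.   ]
[ 0.74 -0.05 -1.8 ] [-0.027  0.034 -0.002]
[-0.19 -0.28 -2.63] [ 0.029 -0.056 -0.047]
```

Call:
{"name": "move_arm", "arguments": {
  "rows": [
    [0,0,-1,0,1],
    [0,0,-1,0,1],
    [0,0,0,0,1],
    [0,0,0,0,1]
  ]
}}

```text
time: 9.15
tool_pos: [0.6248, 0.1898, 0.1037]
tool_rot: [3.141, 0.0, 0.032]
contact_force: [-0.6, 0.7, -1.8]
opening: 0.0298
grip_force: 20.0
```

```bash
python3 -c "
from h import *
for _ in range(3): s=monitor.observe(); print(s['contact_force'].round(2),s['torque'].round(3)); vision.read_camera('wrist')"
```

```text
[-0.61  0.72 -1.85] [0.047 0.001 0.026]
[ 0.39  0.44 -2.04] [ 0.006  0.014 -0.046]
[-0.52  0.39 -3.17] [-0.062 -0.01  -0.01 ]
```

Call:
{"name": "move_arm", "arguments": {
  "rows": [
    [0,0,-1,0,1],
    [0,0,-1,0,1],
    [0,0,0,0,1],
    [0,0,0,0,1]
  ]
}}

```text
time: 9.7
tool_pos: [0.6251, 0.1898, 0.1021]
tool_rot: [3.141, -0.001, 0.032]
contact_force: [0.7, 0.1, 1.4]
opening: 0.0299
grip_force: 20.0
```

```bash
cat > f.py <<'E'
from h import *
a=[]
for _ in range(6): s=monitor.observe(); a.append(np.r_[s['contact_force'],s['torque']]); vision.read_camera('wrist')
print(np.mean(a,0).round(3),s['tool_pos'].round(4))
E
python3 f.py
```

```text
[ 1.115 -0.513  0.919 -0.065  0.124  0.044] [0.6251 0.1898 0.102 ]
```

Call:
{"name": "move_arm", "arguments": {
  "rows": [
    [0,0,-1,0,1],
    [0,0,-1,0,1],
    [0,0,0,0,1],
    [0,0,0,0,1]
  ]
}}

```text
time: 10.4
tool_pos: [0.6251, 0.1899, 0.1]
tool_rot: [-3.142, -0.001, 0.032]
contact_force: [2.8, 0.6, 2.0]
opening: 0.0301
grip_force: 20.0
```

```bash
python3 f.py
```

```text
[ 2.997 -0.065  3.013 -0.037 -0.088  0.031] [0.625  0.1899 0.0999]
```

Call:
{"name": "move_arm", "arguments": {
  "rows": [
    [0,0,1,0,1],
    [0,0,1,0,1],
    [0,0,0,0,1],
    [0,0,0,0,1]
  ],
  "newtons": 8
}}

```text
time: 11.1
tool_pos: [0.6243, 0.1898, 0.1012]
tool_rot: [3.141, 0.001, 0.032]
contact_force: [0.6, -0.1, -1.7]
opening: 0.0296
grip_force: 8.0
```

```bash
python3 f.py
python3 - <<'E'
from h import *
c,im=snap('scene'); w,iw=snap('wrist')
cv2.imwrite('pics/c4.png',np.hstack([cv2.resize(im[220:320,190:290],(400,400),interpolation=2),cv2.resize(iw[80:330,195:445],(400,400))])[...,::-1])
E
```

```text
[-0.066 -0.1   -2.186  0.005 -0.024  0.   ] [0.6248 0.1898 0.1017]
```

View pics/c4.png

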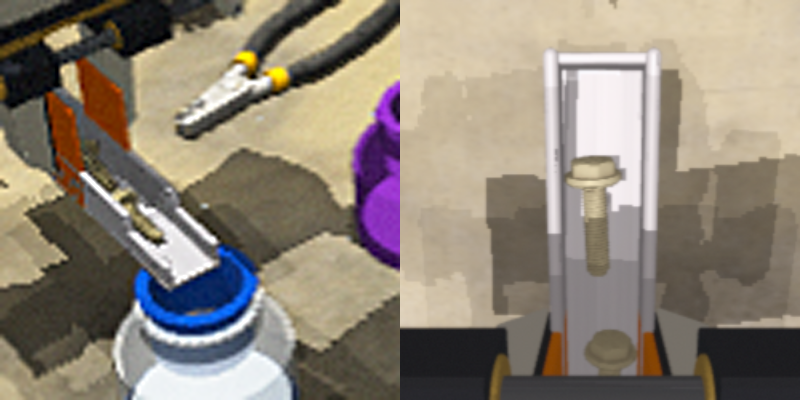

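The spout sits over the mouth about 9 mm short of the axis (tip mid at crop (191,273), rim centre (197,288)), and all bolts are in place. I'll shift slightly and rest it again with a light grip.

Call:
{"name": "move_arm", "arguments": {
  "rows": [
    [-2,1,0.5,0,1],
    [-2,1,0,0,1],
    [0,0,-1,0,1],
    [0,0,-1,0,1],
    [0,0,-0.5,0,1],
    [0,0,0,0,1],
    [0,0,0,0,1],
    [0,0,0,0,1]
  ],
  "newtons": 6
}}

```text
time: 12.3
tool_pos: [0.6209, 0.1918, 0.0998]
tool_rot: [3.142, -0.0, 0.032]
contact_force: [0.3, 0.1, -0.9]
opening: 0.0301
grip_force: 6.0
```

```bash
python3 f.py
```

```text
[ 0.393 -0.447 -1.579  0.054  0.024 -0.019] [0.6209 0.1919 0.0998]
```

Call:
{"name": "move_arm", "arguments": {
  "rows": [
    [0,0,-1,0,1],
    [0,0,0,0,1],
    [0,0,0,0,1],
    [0,0,0,0,1]
  ]
}}

```text
time: 13.0
tool_pos: [0.6209, 0.1918, 0.0988]
tool_rot: [3.142, -0.0, 0.032]
contact_force: [0.5, 0.7, -1.1]
opening: 0.0295
grip_force: 6.0
```

```bash
python3 f.py
```

```text
[ 0.981 -0.031 -0.952  0.024 -0.069  0.008] [0.6209 0.1918 0.0988]
```

Call:
{"name": "move_arm", "arguments": {
  "rows": [
    [0,0,0,0,1],
    [0,0,0,0,1],
    [-1,0,2,0,1],
    [-1,0,3,0,1],
    [-2,0,3,0,1],
    [-2,0,3,0,1],
    [-1,0,3,0,1],
    [0,0,0,0,1],
    [0,0,0,0,1],
    [0,0,0,0,1]
  ],
  "newtons": 3.5
}}

```text
time: 14.3
tool_pos: [0.6138, 0.1918, 0.1126]
tool_rot: [3.141, 0.0, 0.032]
contact_force: [0.6, 0.8, -2.6]
opening: 0.0301
grip_force: 3.5
```

```bash
python3 f.py
python3 - <<'E'
from h import *
c,im=snap('scene'); w,iw=snap('wrist')
cv2.imwrite('pics/c5.png',np.hstack([cv2.resize(im[200:320,180:300],(400,400),interpolation=2),cv2.resize(iw[80:330,195:445],(400,400))])[...,::-1])
E
```

```text
[-0.088  0.452 -2.141  0.004 -0.016 -0.025] [0.6138 0.1918 0.1126]
```

View pics/c5.png

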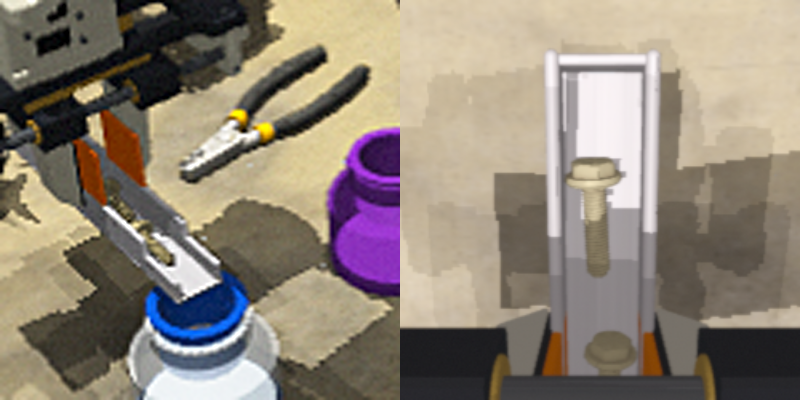

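Pad friction holds the chute level even with a light grip. So I'll pre-tilt it below the bolts' sliding slope by resting its rear underside on the collar rim and lowering the grip, then bring the spout back.

Call:
{"name": "move_arm", "arguments": {
  "rows": [
    [0,0,5,0,1],
    [0,0,9,0,1],
    [-4,0,8,0,1],
    [-10,0,0,0,1],
    [-17,0,0,0,1],
    [-22,0,0,0,1],
    [-24,0,0,0,1],
    [-24,0,0,0,1],
    [-24,0,0,0,1],
    [-24,0,0,0,1],
    [-20,0,0,0,1],
    [-15,0,0,0,1]
  ],
  "newtons": 20
}}

```text
time: 15.9
tool_pos: [0.4286, 0.1919, 0.1358]
tool_rot: [-3.141, -0.001, 0.032]
contact_force: [0.5, -0.5, -2.2]
opening: 0.0299
grip_force: 20.0
```

Call:
{"name": "move_arm", "arguments": {
  "rows": [
    [-10,0,0,0,1],
    [-6,0,0,0,1],
    [-2,0,0,0,1],
    [0,0,-6,0,1],
    [0,0,-10,0,1],
    [0,0,-10,0,1],
    [0,0,-4,0,1],
    [0,0,0,0,1],
    [0,0,0,0,1]
  ]
}}

```text
time: 16.8
tool_pos: [0.4119, 0.1918, 0.1045]
tool_rot: [3.141, 0.0, 0.032]
contact_force: [1.2, 1.6, -2.5]
opening: 0.0302
grip_force: 20.0
```

```bash
python3 f.py
```

```text
[ 0.066  0.131 -2.238  0.01  -0.02  -0.012] [0.412  0.1919 0.1049]
```

Call:
{"name": "move_arm", "arguments": {
  "rows": [
    [0,0,0,0,1],
    [0,0,-2,0,1],
    [0,0,-2,0,1],
    [0,0,-2,0,1],
    [0,0,-2,0,1],
    [0,0,-2,0,1],
    [0,0,-2,0,1],
    [0,0,0,0,1],
    [0,0,0,0,1]
  ],
  "newtons": 4
}}

```text
time: 18.0
tool_pos: [0.4119, 0.1918, 0.0927]
tool_rot: [3.141, 0.0, 0.032]
contact_force: [0.4, -0.6, -2.4]
opening: 0.0298
grip_force: 4.0
```

```bash
cat > v.py <<'E'
from h import *
w,iw=snap('wrist'); x0=300; h=iw[60:330,300:340].astype(int).mean(2)
# outer edges of the bright rear wall, per row
g=h.mean(1); print('rear rows', [60+i for i in range(1,150) if abs(g[i]-g[i-1])>22])
for d in(0,5,10,15,20,30,40,45,50): print(d,np.round(tilt_row(w,d),1), 'w',round(abs(np.subtract(*[proj(w,np.array(P)) for P in [ (lambda p:(p+[0,.015,0]))(q:=None) ]]) if 0 else 0,1),end=' | ')
cv2.imwrite('pics/'+sys.argv[1],iw[...,::-1])
E
sed -i "s/print(d,np.round(tilt_row(w,d),1).*/print(d,np.round(tilt_row(w,d)[1],1),end=' | ')/" v.py
python3 f.py; python3 v.py w6.png
```

```text
[-0.222  0.145 -1.805  0.007  0.011  0.006] [0.4119 0.1918 0.0928]
rear rows [103, 104, 107, 108, 114, 117, 118, 189]
0 112.3 | 5 110.1 | 10 109.5 | 15 110.8 | 20 114.4 | 30 130.0 | 40 159.2 | 45 179.7 | 50 204.3 |
```

View pics/w6.png

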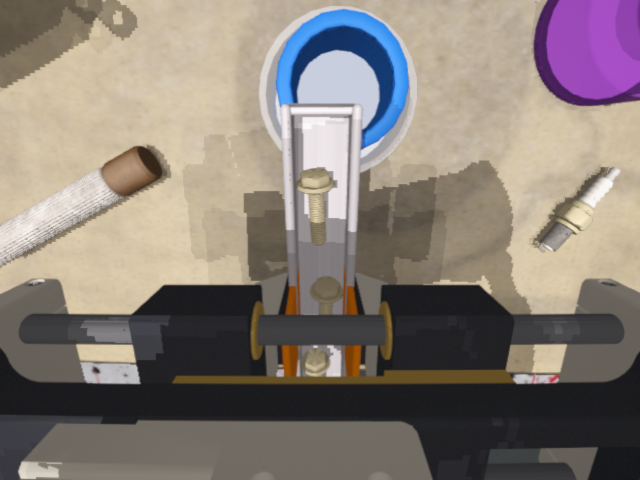

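The wrist view shows the rear wall (281–361, row 105) over the rim's near side, the rim ellipse spanning x 276–409 and y 10–155, and bolts still in place. That was my last picture, so from here I measure numerically only.

```bash
cat >> h.py <<'E'
def rear_w(c,deg,gx=.0135,gz=.0305):
    s=monitor.observe(); Rt=R.from_euler('xyz',s['tool_rot']).as_matrix(); y=s['tool_rot'][2]; t=np.radians(deg)
    dx,dz=.1-gx,.024-gz; a,b=dx*np.cos(t)-dz*np.sin(t),dx*np.sin(t)+dz*np.cos(t)
    P=s['tool_pos']-.019*Rt[:,2]+[a*np.cos(y),a*np.sin(y),b]; n=np.array([-np.sin(y),np.cos(y),0])*.015
    l,r=proj(c,P+n),proj(c,P-n); return round((l[1]+r[1])/2,1),round(r[0]-l[0],1)
E
cat > v.py <<'E'
from h import *
w,iw=snap('wrist'); print('pred',{d:rear_w(w,d) for d in(0,5,10,15,20,25,30,35,40,45,50)})
h=cv2.cvtColor(iw,cv2.COLOR_RGB2HSV); m=(h[...,1]<38)&(h[...,2]>125); m[:, :250]=0; m[:,400:]=0; m[285:]=0
for r in range(90,260,6):
    x=np.where(m[r])[0]; print(r,(x.min(),x.max(),len(x)) if len(x) else None,end='; ')
b=(h[...,0]>95)&(h[...,0]<125)&(h[...,1]>140)&(h[...,2]>120); ys,xs=np.where(b)
if len(xs)>50:
    q=cv2.convexHull(np.c_[xs,ys].astype(np.int32)).reshape(-1,2); e=cv2.fitEllipse(q.astype(np.float32)); print('\nrim',e,onz(w,*e[0],.09).round(4),xs.min(),xs.max(),ys.min())
E
python3 v.py
python3 - <<'E'
from h import *
w=cal('wrist'); print(onz(w,342.5,82,.09),onz(w,276,82,.09),onz(w,409,82,.09),onz(w,342,10,.09))
E
```

```text
pred {0: (np.float64(112.2), np.float64(72.3)), 5: (np.float64(110.0), np.float64(76.4)), 10: (np.float64(109.4), np.float64(80.8)), 15: (np.float64(110.7), np.float64(85.6)), 20: (np.float64(114.3), np.float64(90.8)), 25: (np.float64(120.6), np.float64(96.3)), 30: (np.float64(129.9), np.float64(102.1)), 35: (np.float64(142.6), np.float64(108.1)), 40: (np.float64(159.1), np.float64(114.3)), 45: (np.float64(179.6), np.float64(120.4)), 50: (np.float64(204.2), np.float64(126.3))}
90 (np.int64(258), np.int64(377), 98); 96 (np.int64(258), np.int64(378), 101); 102 (np.int64(259), np.int64(377), 99); 108 (np.int64(260), np.int64(375), 116); 114 (np.int64(261), np.int64(373), 113); 120 (np.int64(263), np.int64(399), 105); 126 (np.int64(265), np.int64(399), 104); 132 (np.int64(267), np.int64(399), 102); 138 (np.int64(272), np.int64(399), 103); 144 (np.int64(276), np.int64(398), 107); 150 (np.int64(280), np.int64(394), 110); 156 (np.int64(282), np.int64(388), 102); 162 (np.int64(282), np.int64(380), 95); 168 (np.int64(283), np.int64(370), 79); 174 (np.int64(283), np.int64(359), 44); 180 (np.int64(283), np.int64(359), 35); 186 (np.int64(283), np.int64(358), 35); 192 (np.int64(284), np.int64(358), 47); 198 (np.int64(284), np.int64(358), 56); 204 (np.int64(284), np.int64(358), 56); 210 (np.int64(285), np.int64(357), 53); 216 (np.int64(285), np.int64(357), 54); 222 (np.int64(285), np.int64(356), 52); 228 (np.int64(286), np.int64(356), 50); 234 (np.int64(287), np.int64(355), 46); 240 (np.int64(287), np.int64(355), 47); 246 (np.int64(288), np.int64(354), 58); 252 (np.int64(288), np.int64(354), 58); 258 (np.int64(300), np.int64(342), 42); 
rim ((342.0639343261719, 80.13180541992188), (131.77674865722656, 141.77223205566406), 4.436947345733643) [0.5134 0.1848 0.09  ] 276 408 9
[0.51259862 0.18461891 0.09      ] [0.51167768 0.21439712 0.09      ] [0.51361826 0.15481398 0.09      ] [0.54095311 0.18620011 0.09      ]
```

Call:
{"name": "move_arm", "arguments": {
  "rows": [
    [0,0,-2,0,1],
    [0,0,-2,0,1],
    [0,0,-2,0,1],
    [0,0,-1,0,1],
    [0,0,0,0,1],
    [0,0,0,0,1]
  ]
}}

```text
time: 19.0
tool_pos: [0.412, 0.1918, 0.0857]
tool_rot: [3.142, -0.0, 0.032]
contact_force: [0.4, 0.3, -3.5]
opening: 0.0297
grip_force: 4.0
```

```bash
python3 f.py
cat > e.py <<'E'
from h import *
w,iw=snap('wrist'); tab=[(d,)+rear_w(w,d) for d in range(0,61,1)]
s=cv2.cvtColor(iw,cv2.COLOR_RGB2GRAY).astype(float); gx=cv2.Sobel(cv2.GaussianBlur(s,(3,3),0),cv2.CV_64F,1,0)
best=[]
for d,row,wd in tab:   # score: edges at predicted outer wall lines just below rear edge, and at the rear edge row
    r=int(row)+6; sc=0
    for sgn in(-1,1):
        x=320.5+sgn*wd/2*.985; xi=int(round(x)); sc+=np.abs(gx[r:r+14,xi-1:xi+2].mean(0)).max()
    best.append((round(sc,1),d,row,wd))
print(sorted(best,reverse=True)[:5])
h=cv2.cvtColor(iw,cv2.COLOR_RGB2HSV); m=(h[...,1]<38)&(h[...,2]>125)
for r in range(100,270,12): x=np.where(m[r,270:375])[0]+270; print(r,(x.min(),x.max()) if len(x) else None,end='; ')
E
python3 e.py
```

```text
[ 1.160e-01  6.000e-03 -2.369e+00 -1.000e-03  2.000e-03 -2.900e-02] [0.412  0.1918 0.0858]
[(np.float64(282.6), 0, np.float64(112.2), np.float64(72.3)), (np.float64(270.3), 18, np.float64(112.6), np.float64(88.7)), (np.float64(250.2), 17, np.float64(111.8), np.float64(87.6)), (np.float64(250.2), 16, np.float64(111.2), np.float64(86.6)), (np.float64(235.3), 15, np.float64(110.7), np.float64(85.6))]
100 (np.int64(270), np.int64(374)); 112 (np.int64(270), np.int64(374)); 124 (np.int64(270), np.int64(368)); 136 (np.int64(270), np.int64(363)); 148 (np.int64(276), np.int64(374)); 160 (np.int64(280), np.int64(374)); 172 (np.int64(281), np.int64(365)); 184 (np.int64(281), np.int64(360)); 196 (np.int64(282), np.int64(360)); 208 (np.int64(283), np.int64(359)); 220 (np.int64(284), np.int64(358)); 232 (np.int64(286), np.int64(357)); 244 (np.int64(287), np.int64(355)); 256 (np.int64(300), np.int64(354)); 268 (np.int64(301), np.int64(342));
```

```bash
cat >> h.py <<'E'
def model_w(c,deg,row,gx=.0135,gz=.0305):
    "width between outer top wall edges seen at an image row"
    s=monitor.observe(); Rt=R.from_euler('xyz',s['tool_rot']).as_matrix(); y=s['tool_rot'][2]; t=np.radians(deg); W=[];V=[]
    for x in np.linspace(.1,.03,30):
        dx,dz=x-gx,.024-gz; a,b=dx*np.cos(t)-dz*np.sin(t),dx*np.sin(t)+dz*np.cos(t)
        P=s['tool_pos']-.019*Rt[:,2]+[a*np.cos(y),a*np.sin(y),b]; n=np.array([-np.sin(y),np.cos(y),0])*.015
        l,r=proj(c,P+n),proj(c,P-n); V.append((l[1]+r[1])/2); W.append(r[0]-l[0])
    return np.interp(row,V,W,left=np.nan,right=np.nan)
E
python3 - <<'E'
from h import *
w=cal('wrist')
for d in (0,5,8,10,12,14,16,18,20): print(d,[round(float(model_w(w,d,r)),1) for r in (124,136,184,196,208,220,232,244)])
E
```

```text
0 [71.7, 71.0, 68.3, 67.7, 67.0, 66.3, 65.6, 64.9]
5 [75.3, 74.4, 70.8, 69.8, 68.9, 68.0, 67.1, 66.1]
8 [77.7, 76.6, 72.3, 71.2, 70.2, 69.1, 68.0, 66.9]
10 [79.4, 78.2, 73.4, 72.2, 71.0, 69.8, 68.6, 67.4]
12 [81.1, 79.8, 74.6, 73.3, 71.9, 70.6, 69.3, 68.0]
14 [83.0, 81.6, 75.8, 74.4, 72.9, 71.5, 70.0, 68.5]
16 [84.9, 83.4, 77.1, 75.5, 73.9, 72.3, 70.8, 69.2]
18 [87.0, 85.3, 78.5, 76.7, 75.0, 73.3, 71.5, 69.8]
20 [89.3, 87.4, 79.9, 78.0, 76.2, 74.3, 72.4, 70.5]
```

Call:
{"name": "move_arm", "arguments": {
  "rows": [
    [0,0,0,0,1],
    [0,0,0,0,1],
    [0,0,2,0,1],
    [0,0,5,0,1],
    [0,0,8,0,1],
    [0,0,10,0,1],
    [0,0,10,0,1],
    [0,0,10,0,1],
    [0,0,8,0,1],
    [0,0,5,0,1],
    [0,0,2,0,1],
    [0,0,0,0,1]
  ],
  "newtons": 30
}}

```text
time: 20.55
tool_pos: [0.4118, 0.1918, 0.1459]
tool_rot: [3.142, -0.0, 0.032]
contact_force: [-0.5, -0.5, -2.3]
opening: 0.0298
grip_force: 30.0
```

Call:
{"name": "move_arm", "arguments": {
  "rows": [
    [2,0,0,0,1],
    [4,0,0,0,1],
    [6,0,0,0,1],
    [8,0,0,0,1],
    [10,0,0,0,1],
    [12,0,0,0,1],
    [14,0,0,0,1],
    [15,0,0,0,1],
    [16,0,0,0,1],
    [16,0,0,0,1],
    [16,0,0,0,1],
    [16,0,0,0,1]
  ]
}}

```text
time: 21.75
tool_pos: [0.5483, 0.1917, 0.1454]
tool_rot: [3.141, 0.0, 0.031]
contact_force: [-0.8, -0.1, -3.2]
opening: 0.0301
grip_force: 30.0
```

Call:
{"name": "move_arm", "arguments": {
  "rows": [
    [16,0,0,0,1],
    [14,-1,0,0,1],
    [12,-1,0,0,1],
    [10,-1,0,0,1],
    [8,-1,0,0,1],
    [6,0,0,0,1],
    [4,0,0,0,1],
    [3,0,0,0,1],
    [1,0,0,0,1],
    [0,0,0,0,1],
    [0,0,0,0,1]
  ]
}}

```text
time: 22.85
tool_pos: [0.6206, 0.1879, 0.1458]
tool_rot: [3.141, 0.0, 0.032]
contact_force: [-0.6, 0.2, -2.2]
opening: 0.0299
grip_force: 30.0
```

```bash
python3 f.py
cat > b.py <<'E'
from h import *
w,iw=snap('wrist'); h=cv2.cvtColor(iw,cv2.COLOR_RGB2HSV)
for d in (0,8,12,16,20,25,30,35,40,45): print(d,[round(float(model_w(w,d,r)),1) for r in (124,136,148,160,184,208,232)])
m=(h[...,1]<38)&(h[...,2]>125)
for r in (112,118,124,136,148,160,184,208,232): 
    x=np.where(m[r,270:375])[0]+270; print(r,(x.min(),x.max(),x.max()-x.min()+1) if len(x) else None,end='; ')
y=(h[...,0]>15)&(h[...,0]<32)&(h[...,1]>60); y[:,:298]=0;y[:,344:]=0;y[:100]=0
n,l,st,ce=cv2.connectedComponentsWithStats(y.astype(np.uint8)); print('\nbolts',[(st[i].tolist()) for i in range(1,n) if st[i][4]>40])
c,im=snap('scene'); np.save('sc.npy',im); h=cv2.cvtColor(im,cv2.COLOR_RGB2HSV)
b=(h[...,0]>100)&(h[...,0]<122)&(h[...,1]>150)&(h[...,2]>60); n,l,st,ce=cv2.connectedComponentsWithStats(b.astype(np.uint8)); i=1+np.argmax(st[1:,4]); print('blue scene',st[i])
# grey/white spout pixels near the mouth
wm=(h[...,1]<40)&(h[...,2]>120); a=np.zeros_like(wm); a[240:305,215:262]=wm[240:305,215:262]
for r in range(262,302,3):
    x=np.where(a[r])[0]; print(r,(x.min(),x.max()) if len(x) else None,end='; ')
t=monitor.observe()['tool_pos']
for d in (14,17,20):
    q=np.radians(d); X=113.5*np.cos(q)-30.5*np.sin(q); Z=113.5*np.sin(q)+30.5*np.cos(q); P=t+np.array([-X,-.0032*X/.1/1000*1000/1000 if 0 else -3.2,19-Z])/1000; print('\ntip',d,P.round(4),[np.round(proj(c,P+[0,k,0]),1).tolist() for k in(.015,0,-.015)])
E
python3 b.py
```

```text
[ 0.236 -0.106 -2.513  0.017 -0.     0.015] [0.6208 0.1879 0.1458]
0 [71.7, 71.0, 70.4, 69.7, 68.4, 67.0, 65.6]
8 [77.7, 76.6, 75.6, 74.5, 72.3, 70.2, 68.0]
12 [81.1, 79.8, 78.5, 77.2, 74.6, 72.0, 69.3]
16 [85.0, 83.4, 81.8, 80.3, 77.1, 73.9, 70.8]
20 [89.3, 87.4, 85.5, 83.7, 79.9, 76.2, 72.4]
25 [95.6, 93.3, 91.0, 88.7, 84.1, 79.4, 74.8]
30 [nan, 100.6, 97.8, 94.9, 89.2, 83.5, 77.7]
35 [nan, nan, 106.5, 102.9, 95.8, 88.7, 81.5]
40 [nan, nan, nan, 113.9, 104.8, 95.7, 86.6]
45 [nan, nan, nan, nan, 118.2, 106.2, 94.2]
112 (np.int64(277), np.int64(365), np.int64(89)); 118 (np.int64(277), np.int64(364), np.int64(88)); 124 (np.int64(278), np.int64(364), np.int64(87)); 136 (np.int64(279), np.int64(363), np.int64(85)); 148 (np.int64(279), np.int64(363), np.int64(85)); 160 (np.int64(280), np.int64(362), np.int64(83)); 184 (np.int64(281), np.int64(360), np.int64(80)); 208 (np.int64(283), np.int64(359), np.int64(77)); 232 (np.int64(285), np.int64(356), np.int64(72)); 
bolts [[298, 167, 36, 25, 611], [308, 193, 18, 50, 552], [311, 272, 32, 43, 848], [298, 345, 46, 40, 765]]
blue scene [223 280  32  24 515]
262 (np.int64(218), np.int64(229)); 265 (np.int64(226), np.int64(236)); 268 (np.int64(221), np.int64(238)); 271 (np.int64(222), np.int64(241)); 274 (np.int64(225), np.int64(242)); 277 (np.int64(224), np.int64(241)); 280 (np.int64(229), np.int64(237)); 283 None; 286 None; 289 None; 292 (np.int64(254), np.int64(255)); 295 (np.int64(253), np.int64(258)); 298 (np.int64(222), np.int64(261)); 301 (np.int64(220), np.int64(261)); 
tip 14 [0.518  0.1847 0.1077] [[229.0, 285.2], [235.8, 282.0], [242.5, 278.9]]

tip 17 [0.5212 0.1847 0.1024] [[228.5, 286.4], [235.2, 283.2], [241.9, 280.1]]

tip 20 [0.5246 0.1847 0.0973] [[227.9, 287.4], [234.6, 284.2], [241.3, 281.1]]
```

Call:
{"name": "move_arm", "arguments": {
  "rows": [
    [0,0,-3,0,1],
    [0,0,-4,0,1],
    [0,0,-3,0,1],
    [0,0,-2,0,1],
    [0,0,-1,0,1],
    [0,0,0,0,1],
    [0,0,0,0,1]
  ],
  "newtons": 8
}}

```text
time: 23.95
tool_pos: [0.6209, 0.1878, 0.1328]
tool_rot: [3.142, -0.0, 0.032]
contact_force: [0.0, 0.0, -3.0]
opening: 0.0298
grip_force: 8.0
```

```bash
python3 f.py
```

```text
[-2.030e-01 -1.260e-01 -2.108e+00  2.400e-02 -2.000e-03 -2.200e-02] [0.6209 0.1878 0.1329]
```

Call:
{"name": "move_arm", "arguments": {
  "rows": [
    [0,0,-1,0,1],
    [0,0,-1,0,1],
    [0,0,-1,0,1],
    [0,0,0,0,1],
    [0,0,0,0,1]
  ]
}}

```text
time: 24.75
tool_pos: [0.6208, 0.1878, 0.1297]
tool_rot: [3.141, 0.0, 0.032]
contact_force: [0.8, 0.6, -2.4]
opening: 0.03
grip_force: 8.0
```

```bash
python3 f.py
```

```text
[ 0.078 -0.074 -1.934 -0.006  0.016  0.012] [0.6209 0.1879 0.1298]
```

Call:
{"name": "move_arm", "arguments": {
  "rows": [
    [0,0,-1,0,1],
    [0,0,-1,0,1],
    [0,0,0,0,1],
    [0,0,0,0,1]
  ]
}}

```text
time: 25.45
tool_pos: [0.6209, 0.1879, 0.1278]
tool_rot: [3.142, -0.0, 0.032]
contact_force: [0.2, 0.4, -0.9]
opening: 0.03
grip_force: 8.0
```

```bash
python3 f.py
```

```text
[ 0.262  0.539 -1.34   0.042  0.079 -0.026] [0.6209 0.1879 0.1278]
```

Call:
{"name": "move_arm", "arguments": {
  "rows": [
    [0,0,-0.5,0,1],
    [0,0,0,0,1],
    [0,0,0,0,1],
    [0,0,0,0,1],
    [-2,0,0,0,1],
    [-4,0,0,0,1],
    [-4,0,-1,0,1],
    [-4,0,-1,0,1],
    [-3,0,-2,0,1],
    [-2,0,0,0,1],
    [0,0,0,0,1],
    [0,0,0,0,1]
  ],
  "newtons": 5
}}

```text
time: 26.95
tool_pos: [0.6019, 0.1879, 0.1234]
tool_rot: [3.142, -0.0, 0.032]
contact_force: [1.0, 0.0, -1.9]
opening: 0.0302
grip_force: 5.0
```

```bash
python3 f.py
```

```text
[ 0.128  0.02  -2.275  0.021  0.013 -0.007] [0.6019 0.1878 0.1232]
```

Call:
{"name": "move_arm", "arguments": {
  "rows": [
    [-2,0,0,0,1],
    [-2,0,0,0,1],
    [-2,0,0,0,1],
    [-1,0,0,0,1],
    [0,0,0,0,1],
    [0,0,0,0,1]
  ],
  "newtons": 3
}}

```text
time: 27.85
tool_pos: [0.5956, 0.1879, 0.1238]
tool_rot: [-3.141, -0.002, 0.032]
contact_force: [4.0, 0.4, -0.4]
opening: 0.0298
grip_force: 3.0
```

```bash
python3 f.py
```

```text
[ 3.811  0.651 -0.018  0.111 -0.609 -0.023] [0.5951 0.1879 0.1234]
```

Call:
{"name": "move_arm", "arguments": {
  "rows": [
    [1,0,1,0,1],
    [0,0,2,0,1],
    [-1,0,2,0,1],
    [-1,0,2,0,1],
    [-2,0,2,0,1],
    [-2,0,2,0,1],
    [0,0,0,0,1]
  ]
}}

```text
time: 28.85
tool_pos: [0.5897, 0.1879, 0.1348]
tool_rot: [3.142, -0.0, 0.032]
contact_force: [0.4, 0.3, -1.2]
opening: 0.03
grip_force: 3.0
```

```bash
python3 f.py; python3 b.py | grep -v tip
```

```text
[ 0.973  0.327 -1.641  0.088 -0.063 -0.029] [0.5898 0.1878 0.1342]
0 [71.7, 71.0, 70.4, 69.7, 68.4, 67.0, 65.7]
8 [77.7, 76.7, 75.6, 74.5, 72.4, 70.2, 68.0]
12 [81.2, 79.9, 78.6, 77.2, 74.6, 72.0, 69.3]
16 [85.0, 83.4, 81.8, 80.3, 77.1, 74.0, 70.8]
20 [89.3, 87.4, 85.6, 83.7, 80.0, 76.2, 72.4]
25 [95.7, 93.4, 91.0, 88.7, 84.1, 79.5, 74.8]
30 [nan, 100.7, 97.8, 95.0, 89.2, 83.5, 77.7]
35 [nan, nan, 106.6, 103.0, 95.9, 88.7, 81.5]
40 [nan, nan, nan, 114.0, 104.9, 95.8, 86.7]
45 [nan, nan, nan, nan, 118.3, 106.3, 94.2]
112 (np.int64(276), np.int64(367), np.int64(92)); 118 (np.int64(276), np.int64(366), np.int64(91)); 124 (np.int64(277), np.int64(366), np.int64(90)); 136 (np.int64(277), np.int64(365), np.int64(89)); 148 (np.int64(278), np.int64(364), np.int64(87)); 160 (np.int64(279), np.int64(363), np.int64(85)); 184 (np.int64(281), np.int64(361), np.int64(81)); 208 (np.int64(283), np.int64(359), np.int64(77)); 232 (np.int64(284), np.int64(357), np.int64(74)); 
bolts [[298, 162, 36, 76, 1166], [311, 267, 32, 48, 926], [303, 345, 25, 23, 188], [298, 376, 46, 9, 372]]
blue scene [224 281  31  23 240]
262 (np.int64(233), np.int64(233)); 265 (np.int64(218), np.int64(235)); 268 (np.int64(220), np.int64(238)); 271 (np.int64(222), np.int64(240)); 274 (np.int64(224), np.int64(235)); 277 (np.int64(227), np.int64(242)); 280 (np.int64(230), np.int64(244)); 283 (np.int64(229), np.int64(247)); 286 (np.int64(228), np.int64(249)); 289 (np.int64(233), np.int64(250)); 292 (np.int64(235), np.int64(255)); 295 (np.int64(238), np.int64(258)); 298 (np.int64(222), np.int64(261)); 301 (np.int64(220), np.int64(261));
```

Call:
{"name": "move_arm", "arguments": {
  "rows": [
    [-1.5,0,1,0,1],
    [-1.5,0,1,0,1],
    [-1.5,0,1,0,1],
    [-1.5,0,1,0,1],
    [-1.5,0,1,0,1],
    [-1.5,0,1,0,1],
    [0,0,0,0,1]
  ]
}}

```text
time: 29.95
tool_pos: [0.5809, 0.1878, 0.1407]
tool_rot: [3.141, -0.001, 0.032]
contact_force: [4.1, -1.2, 0.8]
opening: 0.0302
grip_force: 3.0
```

```bash
python3 f.py
cat > b2.py <<'E'
from h import *
from scipy.optimize import minimize_scalar
w,iw=snap('wrist'); h=cv2.cvtColor(iw,cv2.COLOR_RGB2HSV); m=(h[...,1]<38)&(h[...,2]>125); m2=[]
for r in range(118,240,6):
    x=np.where(m[r,250:392])[0]+250
    if len(x) and x.min()>252 and x.max()<389: m2.append((r,x.max()-x.min()-1))
def cost(d): 
    e=[model_w(w,d,r)-v for r,v in m2]; e=[min(abs(k),4) for k in e if k==k]; return np.mean(e) if len(e)>4 else 9
b=min((cost(d),d) for d in np.arange(0,60,1.)); d=b[1]; print('tilt',b,len(m2))
q=np.radians(d); X=113.5*np.cos(q)-30.5*np.sin(q); Z=113.5*np.sin(q)+30.5*np.cos(q); t=monitor.observe()['tool_pos']; print('tip',(t+np.array([-X,-.032*X,19-Z])/1000).round(4))
y=(h[...,0]>15)&(h[...,0]<32)&(h[...,1]>60); y[:,:298]=0;y[:,344:]=0;y[:100]=0
n,l,st,ce=cv2.connectedComponentsWithStats(y.astype(np.uint8)); print('bolts',[(st[i].tolist()) for i in range(1,n) if st[i][4]>40])
c,im=snap('scene'); h=cv2.cvtColor(im,cv2.COLOR_RGB2HSV)
b=(h[...,0]>100)&(h[...,0]<122)&(h[...,1]>150)&(h[...,2]>60); n,l,st,ce=cv2.connectedComponentsWithStats(b.astype(np.uint8)); i=1+np.argmax(st[1:,4]); print('blue scene',st[i])
E
python3 b2.py
```

```text
[ 3.888 -0.201  0.782 -0.022 -0.555  0.016] [0.5809 0.1878 0.1402]
tilt (np.float64(0.6216934256036983), np.float64(22.0)) 21
tip [0.4871 0.1848 0.0884]
bolts [[298, 154, 37, 28, 765], [308, 182, 18, 48, 477], [311, 258, 32, 49, 940], [298, 377, 46, 8, 345]]
blue scene [223 282  32  22 236]
```

Call:
{"name": "move_arm", "arguments": {
  "rows": [
    [3,0,0,0,1],
    [3,0,-2,0,1],
    [0,0,-3,0,1],
    [0,0,-3,0,1],
    [0,0,-3,0,1],
    [0,0,-1,0,1],
    [0,0,0,0,1],
    [0,0,0,0,1]
  ],
  "newtons": 6
}}

```text
time: 31.15
tool_pos: [0.5871, 0.1879, 0.1285]
tool_rot: [-3.142, -0.001, 0.032]
contact_force: [1.8, 0.2, -1.0]
opening: 0.0299
grip_force: 6.0
```

```bash
python3 f.py; python3 b2.py; python3 v.py | grep rim
```

```text
[ 2.234e+00  1.000e-03 -9.580e-01  7.800e-02 -3.870e-01  3.000e-03] [0.5871 0.1879 0.1284]
tilt (np.float64(0.6180187999392975), np.float64(20.0)) 21
tip [0.4908 0.1848 0.0799]
bolts [[298, 154, 37, 77, 1156], [311, 259, 32, 51, 953], [312, 345, 12, 16, 66], [298, 376, 46, 9, 369]]
blue scene [224 281  31  23 225]
rim ((320.8887023925781, 369.0548400878906), (31.315834045410156, 83.75225830078125), 89.76115417480469) [0.5086 0.1847 0.09  ] 279 362 364
```

Call:
{"name": "move_arm", "arguments": {
  "rows": [
    [0,0,0.5,0,1],
    [0,0,1.5,0,1],
    [-1,0,1.7,0,1],
    [-1,0,1.7,0,1],
    [-1,0,1.7,0,1],
    [-1.2,0,1.7,0,1],
    [-1.2,0,1.7,0,1],
    [-1.2,0,1.7,0,1],
    [0,0,0,0,1],
    [0,0,0,0,1]
  ],
  "newtons": 3
}}

```text
time: 32.6
tool_pos: [0.5802, 0.1878, 0.1406]
tool_rot: [3.141, 0.0, 0.032]
contact_force: [0.4, 0.4, -1.3]
opening: 0.0301
grip_force: 3.0
```

```bash
python3 f.py; python3 b2.py
```

```text
[ 0.407 -0.187 -1.764  0.017 -0.012  0.008] [0.5802 0.1878 0.1404]
tilt (np.float64(0.8910107318112237), np.float64(23.0)) 21
tip [0.4877 0.1849 0.087 ]
bolts [[298, 152, 37, 76, 1235], [311, 255, 32, 48, 936], [298, 377, 46, 8, 336]]
blue scene [223 281  32  23 236]
```

Call:
{"name": "move_arm", "arguments": {
  "rows": [
    [5,0,-3,0,1],
    [0,0,-5,0,1],
    [0,0,-4,0,1],
    [-2,0,0,0,1],
    [-2,0,2,0,1],
    [-2,0,2,0,1],
    [-2,0,2,0,1],
    [-2,0,2,0,1],
    [-2,0,2,0,1],
    [-2,0,2,0,1],
    [-2,0,2,0,1]
  ]
}}

```text
time: 34.1
tool_pos: [0.5689, 0.1878, 0.1426]
tool_rot: [3.141, 0.0, 0.032]
contact_force: [2.1, -0.4, -0.9]
opening: 0.03
grip_force: 3.0
```

```bash
python3 f.py; python3 b2.py
```

```text
[ 1.673 -0.46  -0.637 -0.159 -0.256  0.034] [0.5691 0.1879 0.1424]
tilt (np.float64(1.1734443052712713), np.float64(24.0)) 21
tip [0.4778 0.1849 0.0873]
bolts [[298, 201, 34, 60, 1163], [311, 269, 31, 41, 768], [298, 375, 46, 10, 436]]
blue scene [223 281  32  23 225]
```

Call:
{"name": "move_arm", "arguments": {
  "rows": [
    [-1.5,0,2,0,1],
    [-1.5,0,2,0,1],
    [-2,0,2,0,1],
    [-2,0,2,0,1],
    [-2,0,2,0,1],
    [-2,0,2,0,1],
    [0,0,0,0,1]
  ]
}}

```text
time: 35.2
tool_pos: [0.558, 0.188, 0.1548]
tool_rot: [-3.141, -0.0, 0.032]
contact_force: [0.4, -0.3, -2.1]
opening: 0.0301
grip_force: 3.0
```

```bash
python3 f.py; python3 b2.py
python3 - <<'E'
from h import *
w,iw=snap('wrist'); h=cv2.cvtColor(iw,cv2.COLOR_RGB2HSV); m=(h[...,1]<38)&(h[...,2]>125)
for r in range(90,240,10):
    x=np.where(m[r,240:400])[0]+240; print(r,(x.min(),x.max(),len(x)) if len(x) else None,end='; ')
print({d:rear_w(w,d) for d in(20,25,30,35,40,45)})
E
```

```text
[ 3.920e-01 -2.130e-01 -1.774e+00 -1.300e-02 -1.100e-02  1.000e-03] [0.5582 0.1879 0.1544]
tilt (np.float64(1.4981783177083259), np.float64(30.0)) 21
tip [0.4752 0.1852 0.0902]
bolts [[302, 256, 37, 59, 1283], [298, 375, 46, 10, 441]]
blue scene [223 281  32  23 231]
90 (np.int64(263), np.int64(378), 78); 100 (np.int64(265), np.int64(377), 101); 110 (np.int64(266), np.int64(376), 99); 120 (np.int64(268), np.int64(374), 96); 130 (np.int64(269), np.int64(373), 94); 140 (np.int64(270), np.int64(372), 93); 150 (np.int64(272), np.int64(370), 88); 160 (np.int64(273), np.int64(369), 88); 170 (np.int64(274), np.int64(367), 85); 180 (np.int64(276), np.int64(366), 78); 190 (np.int64(277), np.int64(365), 77); 200 (np.int64(279), np.int64(363), 76); 210 (np.int64(280), np.int64(362), 77); 220 (np.int64(281), np.int64(360), 71); 230 (np.int64(283), np.int64(359), 65); {20: (np.float64(114.3), np.float64(90.8)), 25: (np.float64(120.6), np.float64(96.3)), 30: (np.float64(129.9), np.float64(102.1)), 35: (np.float64(142.7), np.float64(108.2)), 40: (np.float64(159.2), np.float64(114.3)), 45: (np.float64(179.7), np.float64(120.5))}
```

```bash
cat > fit.py <<'E'
from h import *
from scipy.optimize import least_squares
w,iw=snap('wrist'); h=cv2.cvtColor(iw,cv2.COLOR_RGB2HSV); m=(h[...,1]<38)&(h[...,2]>125)
D=[]
for r in range(100,236,8):
    x=np.where(m[r,240:400])[0]+240
    if len(x): D.append((r,x.max()-x.min()))
full=m[:,300:340].mean(1); g=cv2.cvtColor(iw,cv2.COLOR_RGB2GRAY)[:,300:340].astype(float).mean(1); dg=np.diff(g); top=[(i,round(dg[i])) for i in range(50,200) if abs(dg[i])>18]; print('edges',top)
rear=float(sys.argv[1]) if len(sys.argv)>1 else top[0][0]
def mw(p,r):
    d,gx=p; return model_w(w,d,r,gx=gx/1000,gz=GZ)
for GZ in(.0265,.0305,.0345):
    def f(p):
        e=[np.nan_to_num(mw(p,r)-v,nan=5) for r,v in D]; return np.r_[np.clip(e,-5,5),(rear_w(w,p[0],gx=p[1]/1000,gz=GZ)[0]-rear)]
    s=least_squares(f,[35,5],diff_step=.01); d,gx=s.x; q=np.radians(d); a=100+gx; b=GZ*1000; X=a*np.cos(q)-b*np.sin(q); Z=a*np.sin(q)+b*np.cos(q)
    print(GZ,'tilt,gx',s.x.round(1),'cost',round(s.cost,1),'tip',(monitor.observe()['tool_pos']+np.array([-X,-.032*X,19-Z])/1000).round(4))
y=(h[...,0]>15)&(h[...,0]<32)&(h[...,1]>60); y[:,:298]=0;y[:,344:]=0;y[:100]=0
n,l,st,ce=cv2.connectedComponentsWithStats(y.astype(np.uint8)); print('bolts',[(st[i].tolist()) for i in range(1,n) if st[i][4]>40])
E
python3 fit.py
```

```text
edges [(84, -23), (87, -26), (95, 19), (96, 27)]
0.0265 tilt,gx [28.1 -0.7] cost 57.8 tip [0.4831 0.1854 0.1032]
0.0305 tilt,gx [30.9 -0.5] cost 31.7 tip [0.4885 0.1856 0.0961]
0.0345 tilt,gx [33.7 -0.5] cost 17.1 tip [0.4946 0.1858 0.0894]
bolts [[302, 256, 37, 59, 1282], [298, 375, 46, 10, 436]]
```

Call:
{"name": "move_arm", "arguments": {
  "rows": [
    [0,0,0,0,1],
    [0,0,0,0,1],
    [3,0,-2,0,1],
    [4,0,-3,0,1],
    [4,0,-3,0,1],
    [2,0,-1,0,1],
    [0,0,0,0,1],
    [0,0,0,0,1],
    [0,0,0,0,1]
  ],
  "newtons": 25
}}

```text
time: 36.6
tool_pos: [0.5711, 0.1878, 0.1455]
tool_rot: [3.141, 0.0, 0.032]
contact_force: [-2.8, -0.3, -0.8]
opening: 0.0296
grip_force: 25.0
```

```bash
python3 f.py; python3 fit.py
cat > sc.py <<'E'
from h import *
c,im=snap('scene'); h=cv2.cvtColor(im,cv2.COLOR_RGB2HSV)
def lab(p):
    H,S,V=map(int,p)
    if 100<=H<=122 and S>120: return 'B' if V>140 else 'b'
    if H<16 and S>150: return 'O'
    if 14<=H<=34 and S>55: return 'y' if V>90 else ','
    if S<45: return 'W' if V>150 else ('w' if V>90 else '.')
    return '-'
for r in range(244,312,2): print(r,''.join(lab(h[r,x]) for x in range(205,268)))
E
python3 sc.py
```

```text
[-2.108  0.115 -0.173  0.007  0.52   0.011] [0.5711 0.1878 0.1454]
edges [(75, 20), (84, -24), (85, -34), (93, 24), (94, 29)]
0.0265 tilt,gx [25.8 -1.3] cost 24.8 tip [0.4938 0.1854 0.0976]
0.0305 tilt,gx [28.5  0.1] cost 22.9 tip [0.4977 0.1855 0.0899]
0.0345 tilt,gx [31.7 -1.4] cost 0.7 tip [0.5054 0.1857 0.0833]
bolts [[301, 264, 38, 51, 1120], [298, 375, 46, 10, 436]]
244 ww-wwwwwOOOwOOOO-OOOOOOOOOOwww-yyyWWWWWWWWWW.....-,,y--yyyyyyyy
246 -wwwwwww-OOOy-OOOOOOOOOOOOOOw-yywWwwWWWWw.....,yyyyyyyyyyyyyyyy
248 w-wwwwww.OOOO-OOOO-OOOOOOOOOyywwwWWWWw....-,yyyyyyyyy-yyyyyyyyy
250 -wwwwwww.OOOOO-OOOOO-OOOOOOy-WWWWww...,,,yyyyyyyyyyyyyyyyyyyyyy
252 wwwwwwwwwOOOOOOyOOOOO-OOOOyyy,.-,...,,yyyyyyyyyyyyyyyyyyyyyyyyy
254 ..w-wwwww.OOOOO--wOOO-wO--yyyyy,-,,yyyyyyyy-yyyyyyyyyyyyyyyyyyy
256 yy..wwwww.OOOOO--.wOOO-wwyyyyyyyyyyyyyyyyyyyyyyyyyyyyyyyyyyyyyy
258 yyyyyOywwwOOOO-,,.wwOO...w-yyyyyyyyyyyyyyyyyyyyyyyyyyyyyyyyyyyy
260 yyyyyyOO-OOO,y,,-wwww.....wwyyyyyyyyyyyyyyyyyyyyyyyyyyyyyyyyyyy
262 yyyyyyyOOO-www,,,,wwww.....wwyyyyyyyyyyyyyyyyyyyyyyyyyyyyyyyyyy
264 yyyyyyyyyO...w.,,,,.wwww...wwwyyyyyyyyyyy
[... 886 characters left out ...]
-bBBBBB,,,,-,,,,,,,-
292 yyyyyyyyyyyyyyyy,,bBBBbb-wwWWW,-.yyyy.wWww-bbBBBBWW,,,,,,,,,,,,
294 yyyyyyyyyyyyyyyyyy-BBBBbb-wwWWW.w.yyyywbbbbBBBBBWWWWw-,-,,-,,,,
296 yy--yyyyyyyyyyyy,-wWBBBBBbbwwWWWWWWyyyy.bBBBBBbwWWWWWWWw,,,,,,,
298 yyyyy--yyyy-,,-,-wWWWbBBBBBBB----wbBBBBBBBBBbbWWWwwWWwWWw,,,,,,
300 yyyyyyyyyyyy,,,wWWWwwWWbbbBBBBBBBBBBBBBbbbbb-WWWwwwWWwwWWW,,,-,
302 yy-,y,yy..,,,,wWWwww.wWWW-bbbbbbbbbbbbb.yWWWWW---wWWWWWWWWw,,,y
304 ,,-,,.-,-,,,,.WWwwwww..wWWWWWWWWWWWWWWWWWwww----wWWWWWWwWWWyyyy
306 ,,,-,,..,,-,,wWWwwwwwww-----wwWwwWwwww---------WWWWWWWwwWWWyyyy
308 -,,,.,,--.-,,WWwwwwwwWWW---------------------WWWWWWWwWWWWw.,yyy
310 ,-.,--,,,,-,,-WWwwwwwwwwWWW-------------WWWWWWWWWWWWWWwWw...-,y
```

Call:
{"name": "move_arm", "arguments": {
  "rows": [
    [0,0,2,0,1],
    [2,0,2,0,1],
    [3,0,2,0,1],
    [3,0,2,0,1],
    [2,0,1,0,1],
    [0,0,0,0,1],
    [0,0,0,0,1],
    [0,0,0,0,1]
  ],
  "newtons": 30
}}

```text
time: 37.8
tool_pos: [0.5812, 0.1878, 0.1544]
tool_rot: [3.141, -0.0, 0.032]
contact_force: [1.1, -0.2, -1.5]
opening: 0.0297
grip_force: 30.0
```

```bash
python3 f.py; python3 fit.py|grep -v 265; python3 sc.py | sed -n 8,32p
```

```text
[ 0.573  0.133 -2.234 -0.009 -0.084 -0.008] [0.5812 0.1879 0.1545]
edges [(75, 20), (76, 18), (84, -29), (85, -19), (95, 34)]
0.0305 tilt,gx [28.9 -1.6] cost 8.5 tip [0.5097 0.1856 0.0992]
0.0345 tilt,gx [31.8 -1.5] cost 1.4 tip [0.5156 0.1858 0.0923]
bolts [[301, 277, 36, 38, 763], [316, 345, 16, 6, 46], [298, 372, 46, 13, 442]]
258 yyyyyy-...ww,y,,-.www....wwyyyyyyyyyyyyyyyyyyyyyyyyyyyyyyyyyyyy
260 yyyyyy-....ww,,,,.wwww....wwWyyyyyyyyyyyyyyyyyyyyyyyyyyyyyyyyyy
262 yyyyyyyy....ww,,,,.wwww....ww-yyyyyyyyyyyyyyyyyyyyyyyyyyyyyyyyy
264 yyyyyyyyy-...ww.,,,ywww......wwyyyyyyyyyyyyyyyyyyyyyyyyyyyyyyyy
266 yyyyyyyyyy-...www,y,wWww......wwyyyyyyyyyyyyyyyyyyyyyyyyyyyyyyy
268 yyyyyyyyyyy-...wWW,y,-wwww......yyyyyyyyyyyyyyyyyyyyyyyyyyyyyyy
270 yyyyyyyyyyyy-...wWW,yy,wwwyy,..wyyyyyyyyyyyyyyyyyyyyyyyyyyyyyyy
272 yyyyyyyyyy-yy....wWWw,yyyyyyy..wwyyyyyyyyyyyyyyyyyyyyyyyyyyyyyy
274 yyyyy,,,,,,yyyw..ww..wwyyy,,,...WWWyyyyyyyyyyyyyyyyyyyyyyyy-yyy
276 yyyyy,,,,,,,,,,-.wwwwWWWw.-yy,,.wwWWyyyyyyyy-yy--yyyyyyyyyyyyyy
278 yyyyyyy,,,,y,,,,ywwwWWwW..w-yyyyw.wWWyy,,,yyy--yyyy-yyyyyy-yyyy
280 yyyyyyyy,,,,,,,,
[... 231 characters left out ...]
bBBBBB,,,-,,,,,,-yyy
288 yyyyyyyyyyyyy,,,,,,BBBBywwWWWWWy-Wyy,,.bbbbbbBBBBb,,-,,,-,-,-,y
290 yyyyyyyyyyyyyyy,,,-BBBb-wwwWWWW,,,,,,bbbbbbbbBBBBB,,,-,-,,,,,,,
292 yyyyyyyyyyyyyyyy,,bBBBbbb-w.bbbbbb.yyybbbbbbbBBBBWW,,,,,,,,,,,,
294 yyyyyyyyyyyy,.--,,-BBBBbbbbbbbbbbbb.yy-bbbbbBBBBWWWWW,-,,,,.,.,
296 yyy--yyyyy,,,.----wWBBBBBbbbbbbbbbb-yyyybBBBBBbwWWWWWWWw,,-,,,,
298 yyyyyyyy,-,.,.-,-wWWWbBBBBBBBbbbww-BBBBBBBBBbbWWWwwWwWWWw,,,,yy
300 -,,,,-,,,,,,--,wWWWwwWWbbbBBBBBBBBBBBBBbbbbb-WWWwwwWWwwWWWyyyyy
302 ,--,,.,,,.-.,,wWWwww.wWWW-bbbbbbbbbbbbb-wWWWWW---wWWWWWWWWWyyyy
304 ,,,-,-.---,.,.WWwwwww..wWWWWWWWWWWWWWWWWWww-----wWWWWWWwWWWyyyy
306 ,,-,-,,,,.,-,wWWwwwwWww-----wwWwwWwwww---------WWWWWWWWWWWWyyyy
```

Call:
{"name": "move_arm", "arguments": {
  "rows": [
    [3,0,0,0,1],
    [4,0,-2,0,1],
    [0,0,0,0,1],
    [-6,0,0,0,1],
    [6,0,0,0,1],
    [-6,0,0,0,1],
    [6,0,0,0,1],
    [0,0,0,0,1],
    [0,0,0,0,1]
  ],
  "newtons": 40
}}

```text
time: 39.1
tool_pos: [0.5884, 0.1878, 0.1527]
tool_rot: [3.142, -0.0, 0.032]
contact_force: [-2.2, 0.2, 1.6]
opening: 0.0295
grip_force: 40.0
```

```bash
python3 f.py; python3 fit.py|grep -v 265; python3 sc.py | sed -n 8,30p
```

```text
[-1.508  0.331  2.074  0.036  0.7   -0.027] [0.5884 0.1879 0.1527]
edges [(74, 21), (75, 18), (82, -21), (83, -34), (84, -32), (93, 19), (94, 29)]
0.0305 tilt,gx [27.4 -1.2] cost 9.8 tip [0.5147 0.1855 0.0991]
0.0345 tilt,gx [30.4 -1. ] cost 1.3 tip [0.5204 0.1857 0.0919]
bolts [[298, 376, 46, 9, 342]]
258 yyyyy-...wwwwwwwwwww....wwWyyyyyyyyyyyyyyyyyyyyyyyyyyyyyyyyyyyy
260 yyyyyy....www.wwwwwww.....wwyyyyyyyyyyyyyyyyyyyyyyyyyyyyyyyyyyy
262 yyyyyyy-...wwwwwwwwww.....wwwyyyyyyyyyyyyyyyyyyyyyyyyyyyyyyyyyy
264 yyyyyyyy.....ww.wwwwww.....wwWyyyyyyyyyyyyyyyyyyyyyyyyyyyyyyyyy
266 yyyyyyyyy-...wWW.wwwwwww.....wwyyyyyyyyyyyyyyyyyyyyyyyyyyyyyyyy
268 yyyyyyyyyy-...wWWwwwwwwww.....-yyyyyyyyyyyyyyyyyyyyyyyyyyyyyyyy
270 yyyyyyyyyyy....wWWwwwwwwww...wWWyyyyyyyyyyyyyyyyyyyyyyyyyyyyyyy
272 yyyy,,,,yyyyy..wwwW.wWWWWWWw..wWWyyyyyyyyyyyyyyyyyyyyyyyyyyyyyy
274 yyy,,,,,,,,,,,..w..WWWWWWWWWWW.wWWyyyyyyyyyyyyyyyyyyyyyyyyyy-yy
276 yyyyy,,,,,,,,,,..wWWwWWWWWWWWWWw.WW-yy,,,y-yy-y--yy-yyyyyyyyyyy
278 yyyyy,,,y,,,,,,,wwwWWWWWWWWWWWWWw.wWW,,,,,yyyyyyyy--yyyyyyyyyy-
280 yyyyyyy,,,,,,,,,,.wwWWWWWWWWWWWWWw.wWW.,,,,,,yyyy-.,,,yyyyy-yyy
282 yyyyyyyyy,,,,,,,y,-wwWWWWWWWWWWWWWW.wWWBBBBbb-,,,,,--,,-yy,-y-y
284 yyyyyyyyyy-,,,,,,,,-w.wWWWWWWWWWWWWWww-bbbBBBBB-,,-,-,-,,,yyyyy
286 yyyyyyyyyyyy,,,,,,,,,.wwWWWWWWWWWWWWbbbbbbbbBBBBB,,,,,,,,,,,y-y
288 yyyyyyyyyyyyy,,,,,,BBBB-wWWWWWWWbbbbbbbbbbbbbBBBBb,-,,,,,,,-,yy
290 yyyyyyyyyyyy-y-,,,-BBBb-wwwWbbbbbbbbbbbbbbbbbBBBBB,,-,,,,y,,,,,
292 yyyyyyyyyyy,,,--,,bBBBbbbbbbbbbbbbbbbbbbbbbbbBBBBWW,,,,,,y,,-,,
294 yyyyyyyy,,,,,,,,,,-BBBBbbbbbbbbbbbbbbbbbbbbbBBBBWWWWW-,,-,,-,-y
296 yyy-yyy,,-,,,,-,-,WWBBBBBbbbbbbbbbbbbbbbbBBBBBbwWWWWWWW-,,-yyyy
298 ,-,,,,,-,--.,,.-,wWWWbBBBBBBBbbbw--BBBBBBBBBbb-WWwwWwWWWwyyyyyy
300 ,,,,,,-.,,,,-,-wWWwwwWWbbbBBBBBBBBBBBBBbbbbb-WWWwwwWWwwWWWyyyyy
302 ,,.,,.,..,-.,,wWWwww.wWWW-bbbbbbbbbbbbbb--WWWW---wWWWWWWWWWyyyy
```

Call:
{"name": "move_arm", "arguments": {
  "rows": [
    [0,0,1,0,1],
    [0,0,0,0,1],
    [0,0,4,0,1],
    [1,0,8,0,1],
    [1,0,12,0,1],
    [0,0,12,0,1],
    [0,0,10,0,1],
    [0,0,6,0,1],
    [0,0,0,0,1]
  ]
}}

```text
time: 40.4
tool_pos: [0.5907, 0.188, 0.2069]
tool_rot: [-3.141, -0.002, 0.032]
contact_force: [0.1, -0.1, -2.8]
opening: 0.0297
grip_force: 40.0
```

```bash
python3 f.py
python3 - <<'E'
from h import *
for n,(a,b,c,d) in(('top',(262,306,158,214)),('scene',(276,344,212,272))):
    k,im=snap(n); h=cv2.cvtColor(im,cv2.COLOR_RGB2HSV).astype(int); h0=cv2.cvtColor(np.load(n+'0.npy'),cv2.COLOR_RGB2HSV).astype(int)
    g=np.abs(im[a:b,c:d].astype(int)-np.load(n+'0.npy')[a:b,c:d]).sum(2)
    bl=(h[...,0]>100)&(h[...,0]<122)&(h[...,1]>150)&(h[...,2]>90); nn,l,st,ce=cv2.connectedComponentsWithStats(bl.astype(np.uint8)); print(n,'blue',st[1+np.argmax(st[1:,4])])
    for r in range(0,b-a,2): print(''.join('#' if v>120 else('+' if v>60 else '.') for v in g[r]))
E
```

```text
[ 0.14  -0.14  -2.258  0.01   0.068  0.007] [0.5899 0.1878 0.2048]
top blue [172 273  21  19 100]
##########.++###########++..+.............++############
############################+..++++++.........##########
######################+..+#####..++++++++.......+#######
############.......##........####..+++++++.+......######
###########............++.+++..###.+...+.+.+....++.+####
##########.........+..+.++++.+..###.++++++.+.....++++###
#########..+...+++++.+++....#+##......+..++++++....+.###
#########+....+.++.++........++#....+.+++..+.++....+..##
#########.....++.+.+.+.+...+.###....+.+++.++++++......##
#########..+...+..+++.++.+..++##......++++++.++........#
##########.+...++.++.++..++.+#+........+++.+.+.........#
###########.+...+....+++....+.......++++++++.++........+
+############...+.+.++.+.+......++.+.+++++.+.+.........+
+#############+......+#.........+.+++++++++++..........#
++############+..............+..++.++.+++++............#
++############++........++++....+.+.+.++++............+#
++############+.+++++++...+++++++.+++++++...............
.+############..++++++++..+++++++
[... 1658 characters left out ...]
+..++######.+..+.+.....+.....
............++.+..+.++++..++.########+.###.+++...+..........
+++............+++++++++.+...########.######++..+...........
+++.........+.+...+.+.+.++++.######..########.++............
.+..++.......+.+..+++.+...+...+++..+.########.+.............
.+.++.++.......++....+..++.+......+.++.####.+.....+.........
...+...+++......++.++.++++..+.+..+...+.++...................
.......................+...++++++...........................
.+..........................................................
.+.++.........+..+..........................................
....+...............++++..........+.........................
+++....................++++.+++++++.........................
```

Call:
{"name": "move_arm", "arguments": {
  "rows": [
    [-2,-10,0,0,1],
    [-4,-20,0,0,1],
    [-5,-30,0,0,1],
    [-6,-38,0,0,1],
    [-6,-40,0,0,1],
    [-6,-40,0,0,1],
    [-6,-40,0,0,1],
    [-5,-40,0,0,1],
    [-4,-38,0,0,1],
    [-4,-30,0,0,1],
    [-2,-20,0,0,1],
    [0,-12,0,0,1]
  ]
}}

```text
time: 42.0
tool_pos: [0.5394, -0.1724, 0.2055]
tool_rot: [3.141, 0.0, 0.029]
contact_force: [0.2, 0.9, -1.0]
opening: 0.0299
grip_force: 40.0
```

Call:
{"name": "move_arm", "arguments": {
  "rows": [
    [0,-10,-10,0,1],
    [0,-5,-20,0,1],
    [0,-2,-30,0,1],
    [0,0,-30,0,1],
    [0,0,-15,0,1],
    [0,0,-10,0,1],
    [0,0,-5,0,1],
    [0,0,0,0,1]
  ],
  "newtons": 15
}}

```text
time: 42.8
tool_pos: [0.5403, -0.1869, 0.0851]
tool_rot: [-3.141, 0.0, 0.032]
contact_force: [0.0, -0.3, -1.3]
opening: 0.03
grip_force: 15.0
```

```bash
python3 f.py; python3 fit.py
```

```text
Traceback (most recent call last):
  File "f.py", line 3, in <module>
    for _ in range(6): s=monitor.observe(); a.append(np.r_[s['contact_force'],s['torque']]); vision.read_camera('wrist')
                                                                                             ~~~~~~~~~~~~~~~~~~^^^^^^^^^
ValueError: 200 camera calls are used up
Traceback (most recent call last):
  File "fit.py", line 3, in <module>
    w,iw=snap('wrist'); h=cv2.cvtColor(iw,cv2.COLOR_RGB2HSV); m=(h[...,1]<38)&(h[...,2]>125)
         ~~~~^^^^^^^^^
  File "h.py", line 20, in snap
    c=cal(n); im=vision.read_camera(n)
                 ~~~~~~~~~~~~~~~~~~^^^
ValueError: 200 camera calls are used up
```

Call:
{"name": "move_arm", "arguments": {
  "rows": [
    [0,0,-5,0,1],
    [0,0,-5,0,1],
    [0,0,-5,0,1],
    [0,0,-5,0,1],
    [0,0,-5,0,1],
    [0,0,-5,0,1],
    [0,0,-5,0,1],
    [0,0,-4,0,1],
    [0,0,-4,0,1],
    [0,0,-4,0,1]
  ],
  "newtons": 4
}}

```text
time: 43.8
tool_pos: [0.5402, -0.1872, 0.0381]
tool_rot: [3.142, 0.0, 0.032]
contact_force: [0.3, -0.0, -1.3]
opening: 0.0299
grip_force: 4.0
```

Call:
{"name": "move_arm", "arguments": {
  "rows": [
    [0,0,-3,0,1],
    [0,0,-3,0,1],
    [0,0,-3,0,1],
    [0,0,-3,0,1],
    [0,0,-3,0,1],
    [0,0,-3,0,1],
    [0,0,0,0,1],
    [0,0,0,0,1]
  ],
  "newtons": 3
}}

```text
time: 44.6
tool_pos: [0.5402, -0.1871, 0.0203]
tool_rot: [3.142, 0.0, 0.032]
contact_force: [0.4, -0.2, -2.2]
opening: 0.0298
grip_force: 3.0
```

Call:
{"name": "move_arm", "arguments": {
  "rows": [
    [0,0,-1.5,0,1],
    [0,0,-1.5,0,1],
    [0,0,-1,0,1],
    [0,0,0,0,1],
    [0,0,0,0,1]
  ]
}}

```text
time: 45.1
tool_pos: [0.5405, -0.1872, 0.0166]
tool_rot: [3.141, -0.001, 0.032]
contact_force: [0.3, 1.7, 3.3]
opening: 0.0296
grip_force: 3.0
```

Call:
{"name": "move_arm", "arguments": {
  "rows": [
    [0,0,-1,0,1],
    [0,0,-1,0,1],
    [0,0,0,0,1],
    [0,0,0,0,1]
  ]
}}

```text
time: 45.5
tool_pos: [0.5403, -0.1872, 0.0143]
tool_rot: [3.142, 0.0, 0.032]
contact_force: [1.4, 0.7, 1.9]
opening: 0.0298
grip_force: 3.0
```

```bash
python3 -c "
from cell import monitor
for _ in range(3): s=monitor.observe(); print(s['contact_force'].round(2),s['torque'].round(3),s['tool_pos'].round(4))"
```

```text
[1.37 0.73 1.92] [ 0.283 -0.2   -0.042] [ 0.5403 -0.1872  0.0143]
[1.37 0.73 1.92] [ 0.283 -0.2   -0.042] [ 0.5403 -0.1872  0.0143]
[1.37 0.73 1.92] [ 0.283 -0.2   -0.042] [ 0.5403 -0.1872  0.0143]
```

Contact is now flat: the force jumped to +3 N at about 16 mm, the level height. I'll release and rise.

Call:
{"name": "move_arm", "arguments": {
  "rows": [
    [0,0,0,0,-1],
    [0,0,0,0,-1],
    [0,0,0,0,-1],
    [0,0,0,0,-1],
    [0,0,0,0,-1],
    [0,0,0,0,-1],
    [0,0,0,0,-1],
    [0,0,0,0,-1],
    [0,0,0,0,-1]
  ]
}}

```text
time: 46.4
tool_pos: [0.5402, -0.1871, 0.0145]
tool_rot: [3.141, -0.0, 0.032]
contact_force: [0.3, 0.3, -0.3]
opening: 0.0914
grip_force: 0.0
```

Call:
{"name": "move_arm", "arguments": {
  "rows": [
    [0,0,5,0,-1],
    [0,0,15,0,-1],
    [0,0,30,0,-1],
    [0,0,40,0,-1],
    [0,0,40,0,-1],
    [0,0,30,0,-1],
    [0,0,15,0,-1],
    [0,0,0,0,-1],
    [0,0,0,0,-1],
    [0,0,0,0,-1]
  ]
}}

```text
time: 47.4
tool_pos: [0.5395, -0.1868, 0.188]
tool_rot: [-3.14, 0.002, 0.032]
contact_force: [0.0, 0.0, 0.6]
opening: 0.0919
grip_force: 0.0
```

```bash
python3 -c "
from cell import workorder
print(workorder.hand_in())"
```

```text
the job is handed in; nothing more can be done
None
```

I handed the job in at about 47 s without seeing a verdict: the last scene image shows bolts in the jar, an empty-looking chute and the jar unmoved. With the camera calls used up, I set the empty chute down by force readings alone and did not see it flat.

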